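Put the scrub tablets away in flip-cap tubes in the splash-guarded caddy

TASK

Pull the caddy's splash flap all the way down. Put every scrub tablet from the mat away in the caddy, each in a tube of its own (any tube), flicking that tube's cap open for it; then press all four caps fully shut, and only after that push the flap back up until it is fully shut. Do not push the other things on the shelf about.

Things in the scene. Friction and masses are not known exactly. Their poses are not given: they have to be found in the camera images.
- flap (a joint): Splash flap across the front of the caddy, hinged along its lower edge: angle in rad, 0 = upright and shut, 1.55 = pulled all the way down towards the robot, lying level. The hinge is stiff (about 0.25 N m): it stays where it is left.
- flap_tab (a point): Middle of the dark grip tab on the middle of the flap's upper edge; moves with the flap. The tab is 24 mm wide (along the hinge), 10 mm thick and stands 41 mm out from the flap's edge; this point is 24 mm from that edge and 109 mm from the hinge line. With the flap down the tab points level towards the robot, 48 mm over the shelf.
- flap_hinge (a point): Middle of the flap's hinge line, 48 mm over the shelf; y axis always along the hinge line (the axes turn with the flap; with the flap shut x points to the back of the caddy, z up). The flap is 336 mm wide, 10 mm thick, 85 mm high without the tab.
- caddy: Bamboo caddy, fixed; origin under the middle of the row of tube axes, on the shelf; x to its back, y along the row, z up. Flap hinge line 68 mm in front of the tube axes. Tubes stand 20 mm out of a flat deck 100 mm high; side panels with inner faces at y = +-158 mm, back panel from x = 70 to 80 mm, both 130 mm high with bamboo rails up to 140 mm.
- tube1_mouth (a point): Centre of the mouth of a clear tube held fast in the caddy, 120 mm over the shelf; bore 36 mm, outside 41 mm, 69 mm deep; z up, x to the back, y along the row. The four tubes stand 70 mm apart. Its cap's hinge line lies along y, 22.5 mm behind this point (x = +22.5 mm), 1 mm above it.
- cap1 (a joint): Flip cap of the tube of the same number, rad: 0 = shut, 1.57 = upright, 2.1 = thrown back. Stays where left (friction 0.02 N m); starts shut or ajar. White disc 41 mm across, 5 mm thick, underside on the hinge line's level; opposite the hinge a thumb tab 10 mm wide, 5 mm thick runs from 43 to 67 mm from the hinge line: towards the robot when shut, upward when open.
- tube2_mouth (a point): Centre of the mouth of a clear tube held fast in the caddy, 120 mm over the shelf; bore 36 mm, outside 41 mm, 69 mm deep; z up, x to the back, y along the row. The four tubes stand 70 mm apart. Its cap's hinge line lies along y, 22.5 mm behind this point (x = +22.5 mm), 1 mm above it.
- cap2 (a joint): Flip cap of the tube of the same number, rad: 0 = shut, 1.57 = upright, 2.1 = thrown back. Stays where left (friction 0.02 N m); starts shut or ajar. White disc 41 mm across, 5 mm thick, underside on the hinge line's level; opposite the hinge a thumb tab 10 mm wide, 5 mm thick runs from 43 to 67 mm from the hinge line: towards the robot when shut, upward when open.
- tube3_mouth (a point): Centre of the mouth of a clear tube held fast in the caddy, 120 mm over the shelf; bore 36 mm, outside 41 mm, 69 mm deep; z up, x to the back, y along the row. The four tubes stand 70 mm apart. Its cap's hinge line lies along y, 22.5 mm behind this point (x = +22.5 mm), 1 mm above it.
- cap3 (a joint): Flip cap of the tube of the same number, rad: 0 = shut, 1.57 = upright, 2.1 = thrown back. Stays where left (friction 0.02 N m); starts shut or ajar. White disc 41 mm across, 5 mm thick, underside on the hinge line's level; opposite the hinge a thumb tab 10 mm wide, 5 mm thick runs from 43 to 67 mm from the hinge line: towards the robot when shut, upward when open.
- tube4_mouth (a point): Centre of the mouth of a clear tube held fast in the caddy, 120 mm over the shelf; bore 36 mm, outside 41 mm, 69 mm deep; z up, x to the back, y along the row. The four tubes stand 70 mm apart. Its cap's hinge line lies along y, 22.5 mm behind this point (x = +22.5 mm), 1 mm above it.
- cap4 (a joint): Flip cap of the tube of the same number, rad: 0 = shut, 1.57 = upright, 2.1 = thrown back. Stays where left (friction 0.02 N m); starts shut or ajar. White disc 41 mm across, 5 mm thick, underside on the hinge line's level; opposite the hinge a thumb tab 10 mm wide, 5 mm thick runs from 43 to 67 mm from the hinge line: towards the robot when shut, upward when open.
- tablet1_center (a point): Centre of a pressed scrub tablet, a red-brown disc 22 mm across and 14 mm thick (12 g); its z axis is the disc's axis. Two or three loose tablets (the others are absent: None) lie flat on a thin pale mat (140 by 130 by 2 mm) at the right of the caddy.
- tablet2_center (a point): Centre of a pressed scrub tablet, a red-brown disc 22 mm across and 14 mm thick (12 g); its z axis is the disc's axis. Two or three loose tablets (the others are absent: None) lie flat on a thin pale mat (140 by 130 by 2 mm) at the right of the caddy.
- tablet3_center (a point): Centre of a pressed scrub tablet, a red-brown disc 22 mm across and 14 mm thick (12 g); its z axis is the disc's axis. Two or three loose tablets (the others are absent: None) lie flat on a thin pale mat (140 by 130 by 2 mm) at the right of the caddy.
- tablet4_center (a point): Centre of a pressed scrub tablet, a red-brown disc 22 mm across and 14 mm thick (12 g); its z axis is the disc's axis. Two or three loose tablets (the others are absent: None) lie flat on a thin pale mat (140 by 130 by 2 mm) at the right of the caddy.
- basin: Yellow plastic basin, 200 mm across, 75 mm high; a bystander, not to be moved. Origin at the centre of its underside.
- incense_holder: Ceramic incense holder, 84 mm across, 27 mm high; a bystander, not to be moved. Origin at the centre of its underside.
- scraper: Steel tongue scraper lying flat, 110 by 30 by 6 mm; a bystander, not to be moved. Origin at the centre of its underside.
- jar1: Empty glass jar, 64 mm across, 85 mm high; a bystander, not to be moved. Origin at the centre of its underside.
- jar2: Empty glass jar, 64 mm across, 85 mm high; a bystander, not to be moved. Origin at the centre of its underside.
- soap_dish: Wooden soap dish with a bar of soap, 110 by 75 by 36 mm; a bystander, not to be moved. Origin at the centre of its underside.

How it is judged:
By the outcome, as a careful person would: the job done as asked, in the order asked, and still so for the second after the job is handed in, with the robot touching nothing.
Of tablet1, tablet2, tablet3, tablet4 only 2 to 3 are there at a start; the rules pass over those that are not, and their reading is None.
At some moment in a run one of tablet1, tablet2, tablet3, tablet4 may be knocked a few centimetres aside while the robot is not near it.
Once in a run the grip may slacken for a moment while it holds something.
It also fails if it takes over 210 s, if anything falls off the work surface, if the arm or the gripper's body presses on something with over 40 N, if the wrist force passes 120 N, or if a joint passes its speed limit or range.

ROBOT

A 6-joint arm with a two-finger parallel gripper is mounted at the origin on the work surface. World frame = base frame: x ahead of the robot, y to its left, z up, the work surface at z = 0. Lengths are in m, angles in rad, forces in N, time in s.
With the tool pointing down it reaches from about 0.25 to 0.775 m from the base axis. Payload 4 kg.
Tool frame: the origin (TCP) lies between the finger pads; the fingertips stand arm.finger_overhang ahead of it and the grasp point (between the pads) is the TCP (arm.finger_overhang is the distance from the TCP to the fingertips, in m); y points along the fingers, x is the direction in which the jaws open and shut, and the axes are right-handed (so a half turn about y gives the same grasp; the last joint's range is limited). The gripper opens to 85 mm and grips with 20 to 120 N. Pads are 22 mm wide; open, the fingers measure 114 mm over their backs; the gripper's body (76 mm by 85 mm) begins 54 mm behind the grasp point. The pads swing forward as they close: fully open they stand 13 mm farther back than shut.
Start: joints at [1.158, 0.087, 1.371, -0, 1.684, -0.103], TCP at [0.168, 0.524, 0.25] pointing down, gripper open.
Joint ranges: [-3.1, 3.1], [-0.76, 2.03], [0.27, 2.55], [-1.08, 4.22], [0.17, 2.65], [-2.57, 2.57]. Speed limits (rad/s): [2.79, 2.79, 3.14, 3.14, 3.14, 3.14].

INTERFACE

Orientations are given as a unit quaternion [x, y, z, w].
In Python, from station import monitor, optics, arm gives the robot as it stands.
- The arm moves only by the tool drive_tool, never from a script. Its argument "series" is a list of rows, each a list of 6 numbers: the shift along the tool's x, y, z scaled (see below), then the turn, a rotation vector about the tool's x, y, z scaled (see below). In form: [[dx, dy, dz, wx, wy, wz], ...]. A call has 1 to 5 rows; each row shifts and turns the commanded pose from where the row before left it, along the tool's axes as they then stand; what a row does not reach is not made up. The controller multiplies each number of a shift by 2.5 cm and each number of a turn by 0.12 rad. A row lasts 1/8 s, in which the tool goes at most 62.5 mm and 10.7 degrees, less where a joint would pass 70% of its speed; a pose out of reach is approached as far as the arm can. A call with a number of a shift or a turn outside -1 to 1 is refused whole. A call with a gripper value outside its range is refused whole. "claw" is the closure, from 0 (fully open) to 1 (shut), set as the call begins (left out, the last holds). The fingers move at their own pace and stop on an object; "squeeze" is the grip in N (left out, the last holds). Time passes only in rows, so rows that do not move let the fingers close. It gives the time, the measured TCP pose, the force and the opening at its end, in the units of the state.
- monitor.get_state(): the state, without advancing time (a new reading comes with each control period).
- optics.get_image(name): name is "scene" or "top"; returns a dict with "color" (400x640x3 uint8, red, green, blue), "camera_matrix" (3x3 intrinsics, pixels), "k1" (the pictures are not rectified: a ray, as slopes to the right and down, at radius r is drawn at 1 + k1 r^2 times it, then the intrinsics apply), "R" (3x3) and "t" (3): a world point X has camera coordinates R X + t. Camera axes: x right, y down, z forward; pixel columns grow to the right and rows downward; lengths in m; the calibration is good to about 2 mm. A picture is of the moment at which its call begins. There is no depth.
- arm.close_job(): hands the job in, once; it reports no verdict.
The state is a dict: "time": time; "joint_positions": joint angles; "qvel": joint speeds; "effort": joint torques, N m; "eef_pos": TCP position; "eef_rot": TCP orientation; "contact_force": force on the tool from outside, world axes, zero at the start; "ft_torque": the same for the moment, N m; "gripper_width": finger opening in m.
Only numpy, scipy, OpenCV 4.12 (cv2) and the standard library are available. Lean on these libraries where they do the work, as an engineer would, in place of code of your own. Each camera call takes 0.05 s, during which the arm holds its last target.

## Working session

There is one attempt and no reset: what is moved stays moved. The work goes in short steps, Python scripts to look and compute and a tool call to move; the robot and the scene stay as the last step left them, time stands still between calls to the robot, and variables do not carry over. Pictures are saved under pics/ and viewed, and the job is handed in when it is done.

Besides the shell and the picture viewer there is one more tool, called after "Emit:" in YAML: its name, and indented under it one key for each argument. drive_tool: Moves the arm, as the interface text tells. Shifts and turns lie within -1 to 1; 1 stands for 2.5 cm of shift or 0.12 rad of turn. Its arguments: {"type":"object","properties":{"series":{"type":"array","items":{"type":"array","items":{"type":"number"}}},"claw":{"type":"number"},"squeeze":{"type":"number"}},"required":["series"]}

```bash
ls; mkdir -p pics
python3 - <<'E'
from station import monitor, optics, arm
import cv2
print(monitor.get_state(), arm.finger_overhang)
for n in("scene","top"):
    im=optics.get_image(n); cv2.imwrite(f"pics/{n}0.png",im["color"][:,:,::-1])
    print(n,im["camera_matrix"],im["k1"],im["R"],im["t"])
E
```

```text
pics
{'time': 0.0, 'joint_positions': array([ 1.15792573e+00,  8.79846403e-02,  1.37228307e+00,  1.25251485e-05,
        1.68359902e+00, -1.03109047e-01]), 'qvel': array([ 0.00016478, -0.00175877, -0.00023043,  0.00025408,  0.0010565 ,
        0.00150421]), 'effort': array([-7.02361945e-06, -3.51881540e+01, -3.13266885e+01, -1.96752599e-04,
        1.11322379e-02,  3.31759384e-05]), 'eef_pos': array([0.16747706, 0.52339759, 0.24910826]), 'eef_rot': array([ 0.5715463 ,  0.41618698, -0.41758091, -0.57074461]), 'contact_force': array([ 0.73071661,  0.6622703 , -0.36417535]), 'ft_torque': array([-0.0580285 ,  0.0083748 , -0.01992215]), 'gripper_width': 0.0850890413961292} 0.019
scene [[412.39949899   0.         317.31885952]
 [  0.         412.39949899 201.52189717]
 [  0.           0.           1.        ]] -0.06453677901793689 [[-0.79240731  0.60969148 -0.01915582]
 [ 0.33806702  0.41280823 -0.84575414]
 [-0.50774141 -0.67665772 -0.53322884]] [ 0.38538301 -0.08938077  1.57745836]
top [[520.8301901    0.         331.3685281 ]
 [  0.         520.8301901  197.17428828]
 [  0.           0.           1.        ]] 0.007350054153779561 [[ 0.02119703 -0.99965158  0.0157294 ]
 [-0.99503689 -0.0226239  -0.09690066]
 [ 0.09722276 -0.01359732 -0.99516976]] [0.03661566 0.52927351 1.34938789]
```

View pics/scene0.png

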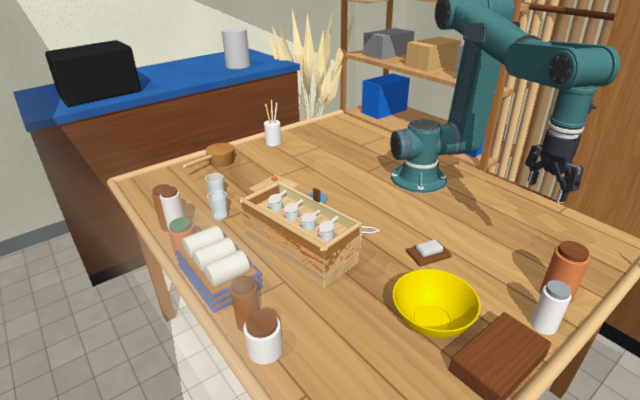

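View pics/top0.png

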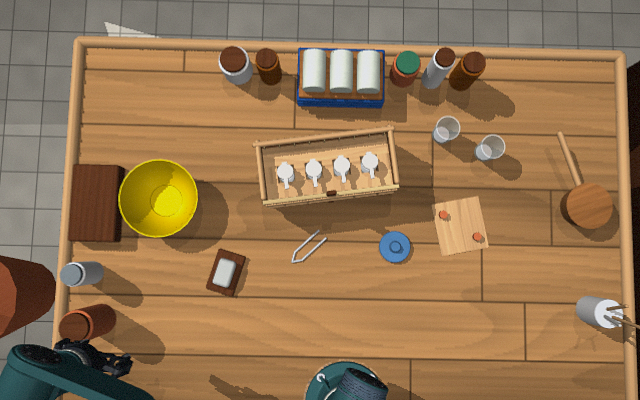

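```bash
cat > h.py <<'E'
from station import monitor, optics, arm
import cv2, numpy as np
from scipy.spatial.transform import Rotation as Rot
np.set_printoptions(precision=4,suppress=True)
def cam(n):
    im=optics.get_image(n); return im
def proj(im,X):
    X=np.atleast_2d(X); 
    p,_=cv2.projectPoints(X.astype(float),cv2.Rodrigues(im["R"])[0],im["t"],im["camera_matrix"],np.array([im["k1"],0,0,0.]))
    return p[:,0]
def back(im,uv,z):
    u=cv2.undistortPoints(np.array([[uv]],float),im["camera_matrix"],np.array([im["k1"],0,0,0.]))[0,0]
    d=im["R"].T@np.array([u[0],u[1],1]); c=-im["R"].T@im["t"]
    return c+d*(z-c[2])/d[2]
def crop(im,name,x0,y0,w,h,s):
    c=im["color"][y0:y0+h,x0:x0+w,::-1]
    cv2.imwrite("pics/"+name,cv2.resize(c,None,fx=s,fy=s,interpolation=cv2.INTER_CUBIC))
def st():
    s=monitor.get_state(); return s
E
python3 - <<'E'
from h import *
t=cam("top"); crop(t,"top_c0.png",245,120,160,100,5); crop(t,"top_m0.png",420,185,80,80,7)
s=cam("scene"); crop(s,"sc_c0.png",230,170,150,115,5)
E
```

```text
(no output)
```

View pics/top_c0.png

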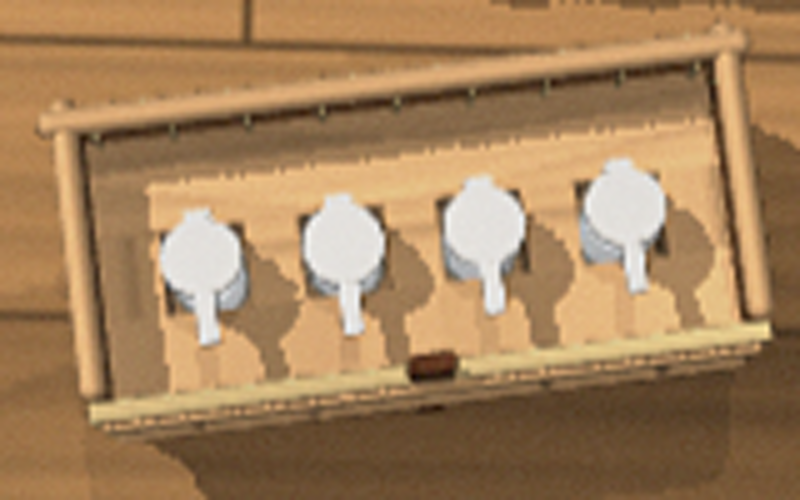

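View pics/top_m0.png

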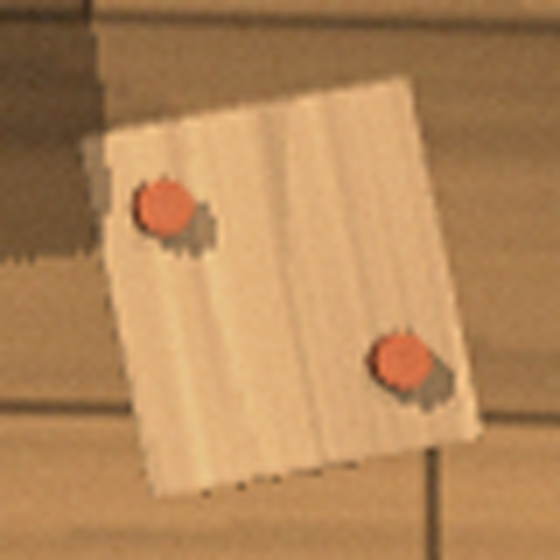

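View pics/sc_c0.png

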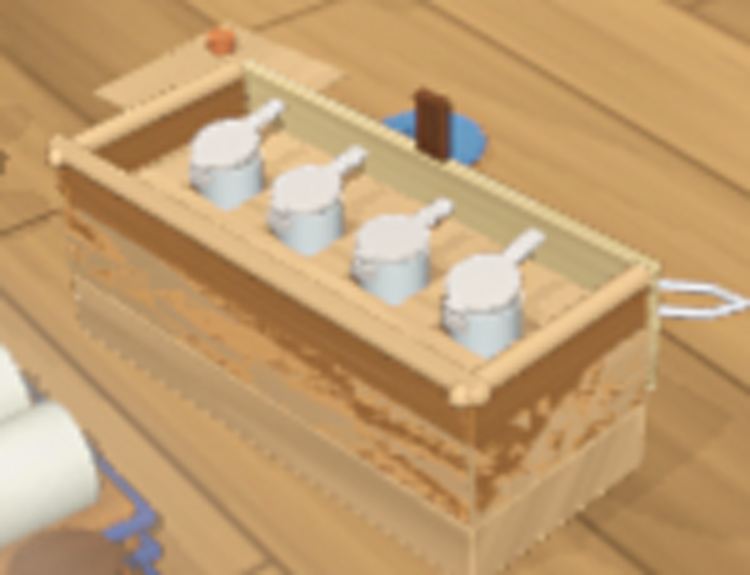

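Run:
```python
from h import *
from scipy.optimize import least_squares
t=cam("top"); s=cam("scene")
T=lambda a,b:(245+a/5,120+b/5)
S=lambda a,b:(230+a/5,170+b/5)
tp=[((0,.105,.126),T(202,255)),((0,.035,.126),T(343,243)),((0,-.035,.126),T(483,222)),((0,-.105,.126),T(624,203)),
((-.068,.168,.133),T(91,412)),((-.068,-.168,.133),T(770,330)),((-.068,0,.174),T(433,362))]
sp=[((0,-.105,.126),S(226,145)),((0,-.035,.126),S(308,190)),((0,.035,.126),S(393,243)),((0,.105,.126),S(484,284)),((-.068,0,.174),S(433,95)),((-.068,.168,.133),S(656,268)),((-.068,-.168,.133),S(246,66))]
def w(p,X):
    c,s_=np.cos(p[2]),np.sin(p[2]); X=np.array(X)
    return np.c_[p[0]+c*X[:,0]-s_*X[:,1],p[1]+s_*X[:,0]+c*X[:,1],X[:,2]]
def res(p):
    a=proj(t,w(p,[x for x,_ in tp]))-np.array([u for _,u in tp])
    b=proj(s,w(p,[x for x,_ in sp]))-np.array([u for _,u in sp])
    return np.r_[a,b].ravel()
r=least_squares(res,[.6,0,0.1]); print(r.x); print(r.fun.reshape(-1,2))
M=lambda a,b:(420+a/7,185+b/7)
for m in [(164,207),(404,360)]:
    print(back(t,M(*m),.016))
print(back(s,S(220,42),.016))
for m in [(105,130),(408,80),(480,435),(155,495)]: print('mat',back(t,M(*m),.002))
for n,u,z in [('incense',(395,247),.02),('scraper',(310,247),.006),('basinc',(158,199),.075),('soap',(226,272),.03),('jar1',(447,128),.085),('jar2',(491,148),.085)]: print(n,back(t,u,z))
```

```text
[0.5938 0.0611 0.144 ]
[[-0.5211  0.7051]
 [-0.3823 -0.2865]
 [-0.1303  0.5309]
 [-0.1612  0.9568]
 [-1.1837 -0.4409]
 [ 0.047  -0.6468]
 [-0.565  -0.5784]
 [ 0.041  -0.0912]
 [-0.4397 -0.4412]
 [-0.3436 -1.7574]
 [-0.1518  0.0236]
 [-0.6214 -0.5105]
 [-0.0688 -0.5184]
 [-0.8988 -1.6331]]
[ 0.4896 -0.2506  0.016 ]
[ 0.4336 -0.3417  0.016 ]
[ 0.4427 -0.326   0.016 ]
mat [ 0.5197 -0.2311  0.002 ]
mat [ 0.5417 -0.348   0.002 ]
mat [ 0.4061 -0.3747  0.002 ]
mat [ 0.3807 -0.2504  0.002 ]
incense [ 0.401 -0.122  0.02 ]
scraper [0.3963 0.1018 0.006 ]
basinc [0.5089 0.487  0.075 ]
soap [0.3274 0.3165 0.03  ]
jar1 [ 0.7075 -0.2438  0.085 ]
jar2 [ 0.6582 -0.3567  0.085 ]
```

Run:
```python
from h import *
s=cam("scene");t=cam("top")
S=lambda a,b:(230+a/5,170+b/5)
print((proj(s,[[.4896,-.2506,.009],[.4336,-.3417,.009]])-[230,170])*5)
for z in(.005,.009,.016): print(back(s,S(220,42),z))
crop(s,"sc_m0.png",240,165,70,50,10)
```

```text
[[222.0253 109.4307]
 [219.7416  38.6352]]
[ 0.4327 -0.3434  0.005 ]
[ 0.4363 -0.337   0.009 ]
[ 0.4427 -0.326   0.016 ]
```

View pics/sc_m0.png

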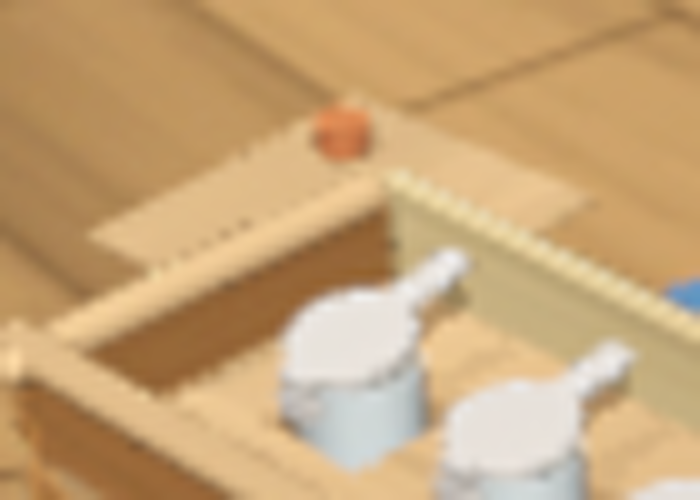

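```bash
cat >> h.py <<'E'
C=np.array([.5938,.0611,0]); YAW=.144
Rz=Rot.from_euler('z',YAW).as_matrix()
def c2w(p): return C+Rz@np.array(p,float)
def w2c(p): return Rz.T@(np.array(p)-C)
def show(yaw=YAW,sign=1):
    s=st(); R=Rot.from_quat(s['eef_rot']).as_matrix()
    print('t %.2f w %s c %s width %.4f F %s j %s'%(s['time'],s['eef_pos'],w2c(s['eef_pos']),s['gripper_width'],s['contact_force'],s['joint_positions']))
    return s,R
def goto(p,yaw=YAW,sgn=1):
    """p world. target orient: tool z = heading yaw (sgn=1), y down"""
    s,R=show()
    z=np.array([np.cos(yaw),np.sin(yaw),0])*sgn; y=np.array([0,0,-1.]); x=np.cross(y,z)
    Rt=np.c_[x,y,z]
    d=R.T@(np.array(p)-s['eef_pos']); rv=Rot.from_matrix(R.T@Rt).as_rotvec()
    dt=Rt.T@(np.array(p)-s['eef_pos'])
    print('shift units(cur axes)',d/.025,'(target axes)',dt/.025,'turn units',rv/.12)
E
python3 - <<'E'
from h import *
s,R=show(); print(R)
for sg in(1,-1): goto(c2w([-.068,0,.25]),sgn=sg)
E
```

```text
t 0.40 w [0.1677 0.5238 0.2502] c [-0.3553  0.519   0.2502] width 0.0850 F [-0.4614  0.5899 -0.7304] j [ 1.1579  0.0873  1.3709  0.      1.6836 -0.1031]
[[ 0.3049 -0.0001 -0.9524]
 [ 0.9524 -0.0002  0.3049]
 [-0.0002 -1.      0.    ]]
t 0.40 w [0.1677 0.5238 0.2502] c [-0.3553  0.519   0.2502] width 0.0850 F [-0.4614  0.5899 -0.7304] j [ 1.1579  0.0873  1.3709  0.      1.6836 -0.1031]
shift units(cur axes) [-13.6215   0.009  -19.432 ] (target axes) [20.7615  0.0068 11.4937] turn units [ 0.0024 22.3983 -0.0011]
t 0.40 w [0.1677 0.5238 0.2502] c [-0.3553  0.519   0.2502] width 0.0850 F [-0.4614  0.5899 -0.7304] j [ 1.1579  0.0873  1.3709  0.      1.6836 -0.1031]
shift units(cur axes) [-13.6215   0.009  -19.432 ] (target axes) [-20.7615   0.0068 -11.4937] turn units [-0.0008 -3.7817 -0.0018]
```

Emit:
drive_tool:
  series:
    - [-0.5,0,-0.8,0,-0.945,0]
    - [-0.5,0,-0.8,0,-0.945,0]
    - [-0.6,0,-0.7,0,-0.945,0]
    - [-0.6,0,-0.7,0,-0.945,0]
  claw: 0.5
  squeeze: 30

```text
time: 0.9
eef_pos: [0.2347, 0.4582, 0.2504]
eef_rot: [0.462, 0.536, -0.535, -0.462]
contact_force: [1.0, -0.0, -0.5]
gripper_width: 0.0427
```

Run:
```python
from h import *
goto(c2w([-.068,0,.25]),sgn=-1)
```

```text
t 0.90 w [0.2347 0.4582 0.2504] c [-0.2984  0.4446  0.2504] width 0.0427 F [ 0.9657 -0.0182 -0.4845] j [ 0.9873  0.0084  1.4526 -0.      1.6802 -0.7312]
shift units(cur axes) [-17.8165   0.0159  -9.1505] (target axes) [-17.7824   0.0176  -9.2167] turn units [0.0019 0.031  0.0018]
```

Emit:
drive_tool:
  series:
    - [-1,0,-0.52,0,0,0]
    - [-1,0,-0.52,0,0,0]
    - [-1,0,-0.52,0,0,0]
    - [-1,0,-0.52,0,0,0]
    - [-1,0,-0.52,0,0,0]

```text
time: 1.52
eef_pos: [0.3169, 0.3436, 0.2505]
eef_rot: [0.463, 0.535, -0.534, -0.463]
contact_force: [-0.9, -0.4, -0.2]
gripper_width: 0.0424
```

Emit:
drive_tool:
  series:
    - [-1,0,-0.52,0,0,0]
    - [-1,0,-0.52,0,0,0]
    - [-1,0,-0.52,0,0,0]
    - [-1,0,-0.52,0,0,0]
    - [-1,0,-0.52,0,0,0]

```text
time: 2.15
eef_pos: [0.3992, 0.2292, 0.2505]
eef_rot: [0.463, 0.535, -0.534, -0.463]
contact_force: [0.3, 0.3, -0.7]
gripper_width: 0.0426
```

Emit:
drive_tool:
  series:
    - [-1,0,-0.52,0,0,0]
    - [-1,0,-0.52,0,0,0]
    - [-1,0,-0.52,0,0,0]
    - [-1,0,-0.52,0,0,0]
    - [-1,0,-0.52,0,0,0]

```text
time: 2.78
eef_pos: [0.4815, 0.1148, 0.2504]
eef_rot: [0.463, 0.535, -0.534, -0.463]
contact_force: [-0.2, 0.5, -0.3]
gripper_width: 0.043
```

Emit:
drive_tool:
  series:
    - [-1,0,-0.52,0,0,0]
    - [-1,0,-0.52,0,0,0]
    - [-0.8,0,-0.4,0,0,0]
    - [0,0,0,0,0,0]

```text
time: 3.28
eef_pos: [0.5271, 0.0504, 0.25]
eef_rot: [-0.463, -0.534, 0.534, 0.464]
contact_force: [-0.7, 0.7, 0.2]
gripper_width: 0.0428
```

Run:
```python
from h import *
goto(c2w([-.068,0,.25]),sgn=-1)
t=cam("top"); crop(t,"a1.png",245,100,160,120,5)
s=cam("scene"); crop(s,"a2.png",230,90,160,160,4)
```

```text
t 3.27 w [0.5271 0.0504 0.25  ] c [-0.0675 -0.001   0.25  ] width 0.0428 F [-0.6526  0.6929  0.1575] j [-0.0118  0.0421  1.4191  0.0001  1.6811 -1.7243]
shift units(cur axes) [ 0.0395 -0.0004  0.0198] (target axes) [ 0.0396 -0.0004  0.0197] turn units [-0.0053 -0.0185  0.0019]
```

View pics/a1.png

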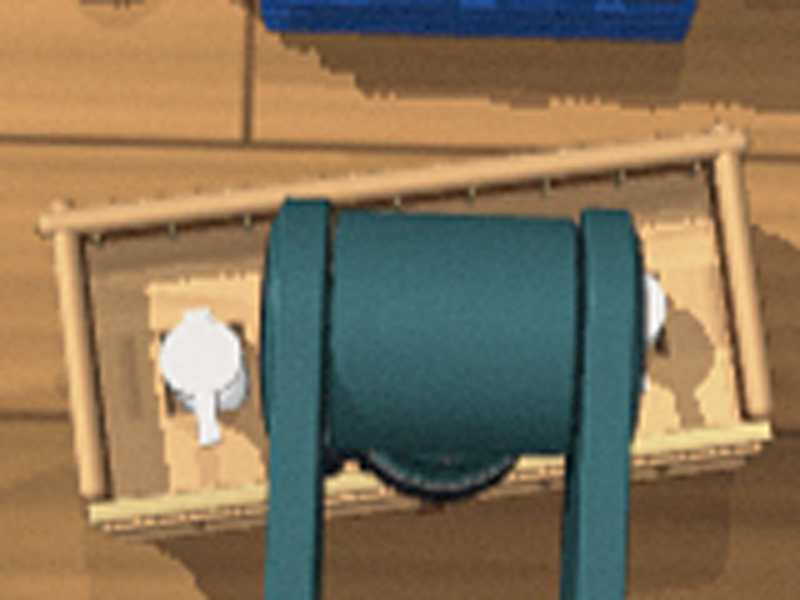

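View pics/a2.png

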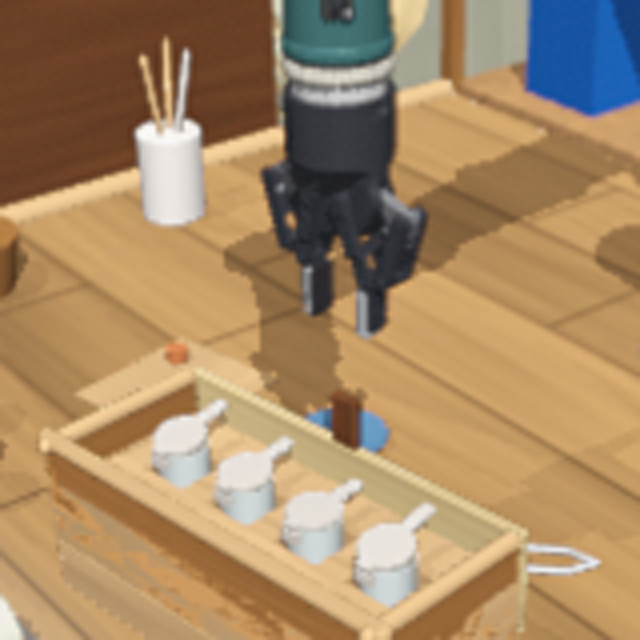

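Emit:
drive_tool:
  series:
    - [0,0.9,0,0,0,0]
    - [0,0.9,0,0,0,0]
    - [0,0.9,0,0,0,0]
    - [0,0.9,0,0,0,0]
    - [0,0,0,0,0,0]

```text
time: 4.0
eef_pos: [0.5248, 0.0524, 0.1583]
eef_rot: [-0.461, -0.534, 0.536, 0.464]
contact_force: [-1.0, -0.2, 0.3]
gripper_width: 0.0428
```

Emit:
drive_tool:
  series:
    - [0,0,0,0,0,0]
    - [0,0,0,0,0,0]
    - [0,0,0,0,0,0]
    - [0,0,0,0,0,0]
  claw: 1
  squeeze: 30

```text
time: 4.5
eef_pos: [0.5271, 0.0503, 0.1616]
eef_rot: [-0.464, -0.534, 0.535, 0.462]
contact_force: [-0.6, -5.0, -0.1]
gripper_width: 0.0235
```

Run:
```python
from h import *
show()
import math
# arc steps units for R=.109 start at 158
prev=None
for k in range(0,13):
    th=1.55*k/12
    x=-.068-.109*math.sin(th); z=.048+.109*math.cos(th)
    if prev: print(k,'dz_tool(+toward robot) %.2f dy_tool(down) %.2f'%((prev[0]-x)/.025,(prev[1]-z)/.025))
    prev=(x,z)
```

```text
t 4.50 w [0.5271 0.0503 0.1616] c [-0.0676 -0.0012  0.1616] width 0.0235 F [-0.6222 -5.0293 -0.1329] j [-0.0106  0.0752  1.5605 -0.0026  1.5041 -1.7244]
1 dz_tool(+toward robot) 0.56 dy_tool(down) 0.04
2 dz_tool(+toward robot) 0.55 dy_tool(down) 0.11
3 dz_tool(+toward robot) 0.53 dy_tool(down) 0.18
4 dz_tool(+toward robot) 0.51 dy_tool(down) 0.25
5 dz_tool(+toward robot) 0.47 dy_tool(down) 0.31
6 dz_tool(+toward robot) 0.43 dy_tool(down) 0.37
7 dz_tool(+toward robot) 0.38 dy_tool(down) 0.42
8 dz_tool(+toward robot) 0.32 dy_tool(down) 0.46
9 dz_tool(+toward robot) 0.26 dy_tool(down) 0.50
10 dz_tool(+toward robot) 0.19 dy_tool(down) 0.53
11 dz_tool(+toward robot) 0.12 dy_tool(down) 0.55
12 dz_tool(+toward robot) 0.05 dy_tool(down) 0.56
```

Emit:
drive_tool:
  series:
    - [0,0.05,0.58,0,0,0]
    - [0,0.12,0.57,0,0,0]
    - [0,0.19,0.55,0,0,0]
    - [0,0.26,0.53,0,0,0]
    - [0,0,0,0,0,0]

```text
time: 5.12
eef_pos: [0.4732, 0.0423, 0.1482]
eef_rot: [0.466, 0.536, -0.533, -0.46]
contact_force: [-0.6, -5.6, 4.2]
gripper_width: 0.0235
```

Run:
```python
from h import *
show()
s=cam("scene"); crop(s,"b1.png",230,90,160,160,4)
```

```text
t 5.12 w [0.4732 0.0423 0.1482] c [-0.122  -0.0013  0.1482] width 0.0235 F [-0.608  -5.5683  4.2439] j [-0.0287 -0.0418  1.7067 -0.0023  1.4687 -1.7425]
```

View pics/b1.png

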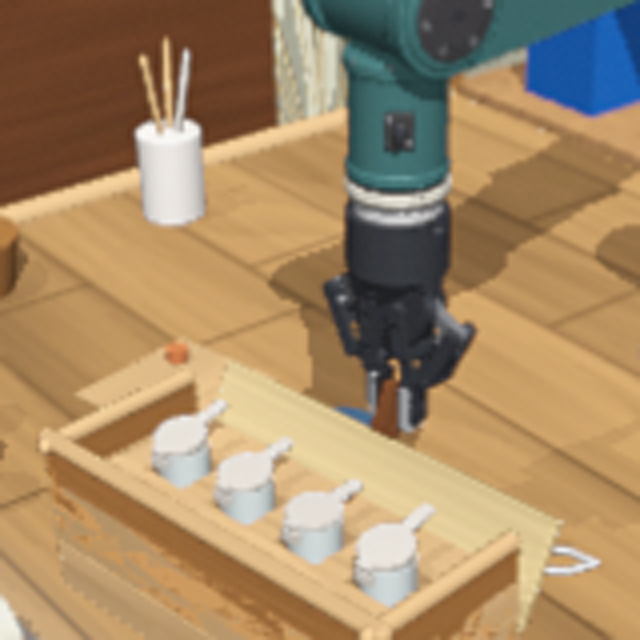

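Works: the flap tilts with the grip (tab between the pads at about (390,410) in the crop). Continuing the arc.

Emit:
drive_tool:
  series:
    - [0,0.33,0.49,0,0,0]
    - [0,0.39,0.44,0,0,0]
    - [0,0.44,0.39,0,0,0]
    - [0,0.48,0.33,0,0,0]
    - [0,0.52,0.27,0,0,0]

```text
time: 5.8
eef_pos: [0.4257, 0.0354, 0.0943]
eef_rot: [0.465, 0.535, -0.534, -0.46]
contact_force: [-1.8, -5.8, 6.2]
gripper_width: 0.0235
```

Emit:
drive_tool:
  series:
    - [0,0.54,0.2,0,0,0]
    - [0,0.56,0.12,0,0,0]
    - [0,0.55,0.05,0,0,0]
    - [0,0,0,0,0,0]

```text
time: 6.3
eef_pos: [0.416, 0.0339, 0.0506]
eef_rot: [-0.464, -0.535, 0.535, 0.461]
contact_force: [-0.4, -5.5, -1.3]
gripper_width: 0.0234
```

Run:
```python
from h import *
show()
s=cam("scene"); crop(s,"b2.png",230,90,160,160,4)
```

```text
t 6.30 w [0.416  0.0339 0.0506] c [-0.1799 -0.0014  0.0506] width 0.0234 F [-0.4437 -5.4632 -1.2664] j [-0.0523 -0.0787  1.9492 -0.0033  1.2675 -1.7662]
```

View pics/b2.png

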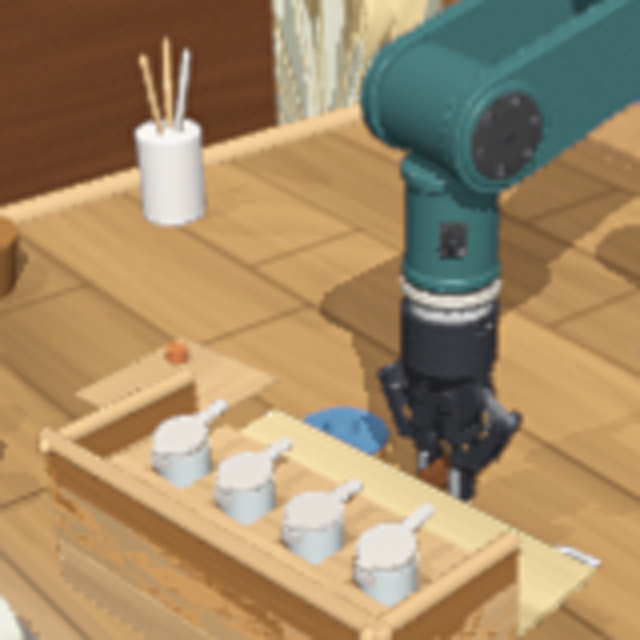

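Emit:
drive_tool:
  series:
    - [0,0.1,0,0,0,0]
    - [0,0.1,0,0,0,0]
    - [0,0.1,0,0,0,0]
    - [0,0,0,0,0,0]

```text
time: 6.85
eef_pos: [0.4159, 0.034, 0.0441]
eef_rot: [-0.464, -0.535, 0.535, 0.461]
contact_force: [-2.9, -6.2, 4.2]
gripper_width: 0.0233
```

Emit:
drive_tool:
  series:
    - [0,0.12,0,0,0,0]
    - [0,0.12,0,0,0,0]
    - [0,0,0,0,0,0]

```text
time: 7.22
eef_pos: [0.4162, 0.0339, 0.0436]
eef_rot: [-0.464, -0.534, 0.535, 0.461]
contact_force: [-19.6, -5.4, 38.5]
gripper_width: 0.0233
```

Emit:
drive_tool:
  series:
    - [0,-0.24,0,0,0,0]
    - [0,0,0,0,0,0]

```text
time: 7.48
eef_pos: [0.4161, 0.034, 0.0444]
eef_rot: [-0.465, -0.535, 0.535, 0.461]
contact_force: [-0.4, -5.2, 2.3]
gripper_width: 0.0236
```

Emit:
drive_tool:
  series:
    - [0,0,0,0,0,0]
    - [0,0,0,0,0,0]
    - [0,0,0,0,0,0]
  claw: 0.5

```text
time: 7.85
eef_pos: [0.415, 0.0356, 0.0422]
eef_rot: [0.463, 0.535, -0.534, -0.463]
contact_force: [0.9, -0.3, 0.5]
gripper_width: 0.0426
```

Emit:
drive_tool:
  series:
    - [0,-1,0,0,0,0]
    - [0,-1,0,0,0,0]
    - [0,-1,0,0,0,0]
    - [0,-1,0,0,0,0]
    - [0,-1,0,0,0,0]

```text
time: 8.48
eef_pos: [0.4147, 0.0356, 0.1677]
eef_rot: [0.463, 0.535, -0.535, -0.463]
contact_force: [-0.1, -0.0, 0.7]
gripper_width: 0.0429
```

Run:
```python
from h import *
show()
s=cam("scene"); crop(s,"b3.png",230,90,160,160,4)
t=cam("top"); crop(t,"b4.png",245,120,160,120,5)
for n,y in zip('ABCD',(-.105,-.035,.035,.105)): print(n); goto(c2w([-.036,y,.16]),sgn=-1)
```

```text
t 8.47 w [0.4147 0.0356 0.1677] c [-0.1809  0.0004  0.1677] width 0.0429 F [-0.0564 -0.0139  0.6867] j [-0.0512 -0.186   1.7963  0.0005  1.5316 -1.7661]
A
t 8.57 w [0.4167 0.0354 0.1701] c [-0.179   0.      0.1701] width 0.0429 F [ 1.0361  0.3293 -0.4489] j [-0.0512 -0.1875  1.7928  0.0004  1.5298 -1.7661]
shift units(cur axes) [-4.2006  0.444  -5.7149] (target axes) [-4.2005  0.4031 -5.718 ] turn units [ 0.0542  0.0007 -0.0073]
B
t 8.57 w [0.4167 0.0354 0.1701] c [-0.179   0.      0.1701] width 0.0429 F [ 1.0361  0.3293 -0.4489] j [-0.0512 -0.1875  1.7928  0.0004  1.5298 -1.7661]
shift units(cur axes) [-1.4006  0.4416 -5.7151] (target axes) [-1.4005  0.4031 -5.718 ] turn units [ 0.0542  0.0007 -0.0073]
C
t 8.57 w [0.4167 0.0354 0.1701] c [-0.179   0.      0.1701] width 0.0429 F [ 1.0361  0.3293 -0.4489] j [-0.0512 -0.1875  1.7928  0.0004  1.5298 -1.7661]
shift units(cur axes) [ 1.3994  0.4391 -5.7154] (target axes) [ 1.3995  0.4031 -5.718 ] turn units [ 0.0542  0.0007 -0.0073]
D
t 8.57 w [0.4167 0.0354 0.1701] c [-0.179   0.      0.1701] width 0.0429 F [ 1.0361  0.3293 -0.4489] j [-0.0512 -0.1875  1.7928  0.0004  1.5298 -1.7661]
shift units(cur axes) [ 4.1994  0.4366 -5.7156] (target axes) [ 4.1995  0.4031 -5.718 ] turn units [ 0.0542  0.0007 -0.0073]
```

View pics/b3.png

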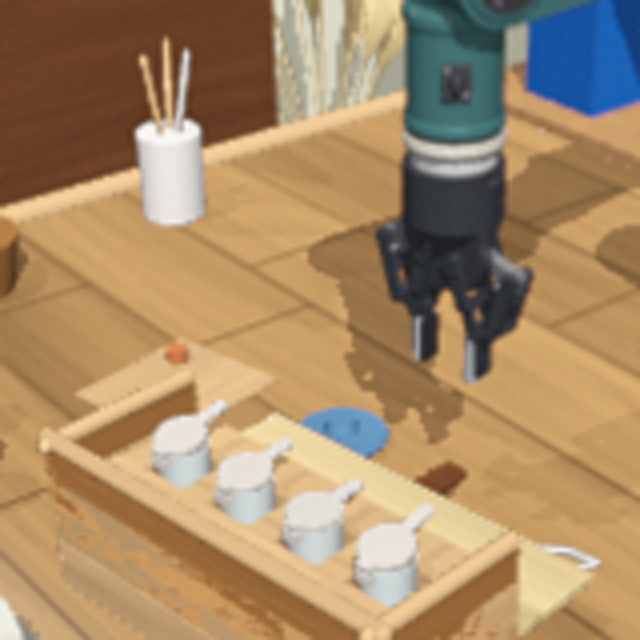

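View pics/b4.png

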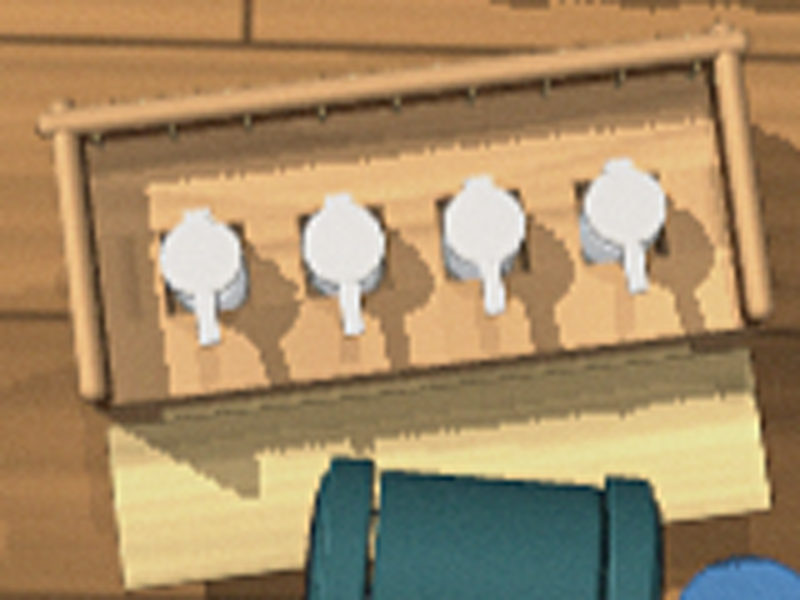

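Run:
```python
from h import *
t=cam("top"); s=cam("scene")
tt={-.105:(639,291),-.035:(497,312),.035:(355,333),.105:(209,344)}
S=lambda a,b:(230+a/5,170+b/5)
ss={-.105:S(276,106),-.035:S(357,154),.035:S(444,207),.105:S(536,237)}
for y in tt:
    u=np.array(tt[y])/5+[245,120]
    for th in (0,.1,.2,.3,.4,.5,.6):
        X=[c2w([.0225-r*np.cos(th)-.0025*np.sin(th), y, .121+r*np.sin(th)+.0025*np.cos(th)]) for r in (.067,)]
        print(y,th,(proj(t,X)-u)[0],(proj(s,X)-np.array(ss[y]))[0])
```

```text
-0.105 0 [-0.9217  1.2589] [1.137  2.7229]
-0.105 0.1 [-0.6723  0.8681] [0.9867 0.8566]
-0.105 0.2 [-0.4594  0.2081] [ 0.6741 -0.9111]
-0.105 0.3 [-0.2859 -0.7185] [ 0.2003 -2.563 ]
-0.105 0.4 [-0.1542 -1.9058] [-0.4319 -4.0824]
-0.105 0.5 [-0.0664 -3.3445] [-1.2181 -5.4537]
-0.105 0.6 [-0.0239 -5.0224] [-2.1526 -6.6618]
-0.035 0 [-0.7247  0.4621] [0.881  1.4034]
-0.035 0.1 [-0.6219  0.0885] [ 0.7726 -0.5032]
-0.035 0.2 [-0.5537 -0.555 ] [ 0.5008 -2.3058]
-0.035 0.3 [-0.5216 -1.4659] [ 0.0667 -3.9867]
-0.035 0.4 [-0.5262 -2.6384] [-0.5276 -5.529 ]
-0.035 0.5 [-0.5682 -4.0636] [-1.2783 -6.9166]
-0.035 0.6 [-0.6475 -5.7294] [-2.1799 -8.1343]
0.035 0 [-0.6105 -0.3253] [ 0.5693 -0.3241]
0.035 0.1 [-0.6552 -0.6816] [ 0.5097 -2.2714]
0.035 0.2 [-0.7326 -1.3085] [ 0.2863 -4.1086]
0.035 0.3 [-0.8426 -2.2036] [-0.1005 -5.8177]
0.035 0.4 [-0.9844 -3.3614] [-0.6488 -7.3815]
0.035 0.5 [-1.157  -4.7731] [-1.3556 -8.7834]
0.035 0.6 [-1.3588 -6.4267] [ -2.2159 -10.0081]
0.105 0 [0.2166 0.8973] [0.5134 3.1978]
0.105 0.1 [0.0236 0.5583] [0.5108 1.2098]
0.105 0.2 [-0.2004 -0.0519] [ 0.3446 -0.6614]
0.105 0.3 [-0.4534 -0.9312] [ 0.0143 -2.3975]
0.105 0.4 [-0.7333 -2.0742] [-0.4786 -3.9808]
0.105 0.5 [-1.0372 -3.4724] [-1.1317 -5.3946]
0.105 0.6 [-1.3624 -5.1138] [-1.9408 -6.6232]
```

Emit:
drive_tool:
  series:
    - [-0.3,0,-1,0,0,0]
    - [-0.3,0,-1,0,0,0]
    - [-0.3,0,-1,0,0,0]
    - [-0.3,0,-1,0,0,0]
    - [-0.2,0,-1,0,0,0]

```text
time: 9.3
eef_pos: [0.5434, 0.0185, 0.1646]
eef_rot: [-0.462, -0.534, 0.535, 0.464]
contact_force: [0.8, -0.1, 0.0]
gripper_width: 0.0426
```

Emit:
drive_tool:
  series:
    - [0,0.4,-0.68,0,0,0]
    - [0,0,0,0,0,0]
    - [0,0,0,0,0,0]

```text
time: 9.68
eef_pos: [0.5593, 0.0211, 0.1558]
eef_rot: [-0.462, -0.534, 0.535, 0.464]
contact_force: [-0.4, -0.5, 0.4]
gripper_width: 0.0426
```

Run:
```python
from h import *
goto(c2w([-.037,-.035,.133]),sgn=-1)
s=cam("scene"); crop(s,"c1.png",230,120,160,120,5)
```

```text
t 9.68 w [0.5593 0.0211 0.1558] c [-0.0399 -0.0346  0.1558] width 0.0426 F [-0.4178 -0.4971  0.3723] j [-0.0636  0.1477  1.4925  0.      1.5042 -1.7783]
shift units(cur axes) [-0.0153  0.9123 -0.1172] (target axes) [-0.0147  0.9126 -0.1147] turn units [-0.0226 -0.0005  0.0052]
```

View pics/c1.png

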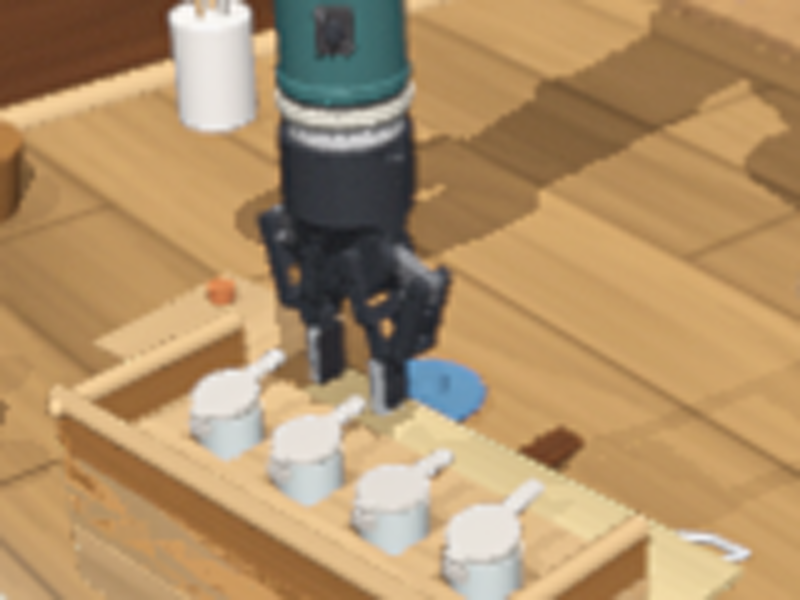

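Emit:
drive_tool:
  series:
    - [0,0.5,-0.1,0,0,0]
    - [0,0.43,0,0,0,0]
    - [0,0,0,0,0,0]

```text
time: 10.1
eef_pos: [0.5616, 0.0215, 0.1319]
eef_rot: [-0.462, -0.534, 0.535, 0.464]
contact_force: [-0.1, -0.2, -0.5]
gripper_width: 0.0425
```

Emit:
drive_tool:
  series:
    - [0,0,0,0,0,0]
    - [0,0,0,0,0,0]
    - [0,0,0,0,0,0]
    - [0,0,0,0,0,0]
  claw: 1
  squeeze: 20

```text
time: 10.6
eef_pos: [0.5631, 0.0205, 0.1342]
eef_rot: [-0.464, -0.534, 0.535, 0.462]
contact_force: [-0.3, -4.8, 0.5]
gripper_width: 0.0092
```

Run:
```python
from h import *
show()
s=cam("scene"); crop(s,"c2.png",230,120,160,120,5)
import math
prev=None; R=.060
for k in range(0,11):
    th=.07+1.5*k/10
    x=-R*math.cos(th); z=R*math.sin(th)
    if prev: print(k,'y %.2f z %.2f'%(-(z-prev[1])/.025,-(x-prev[0])/.025))
    prev=(x,z)
```

```text
t 10.60 w [0.5631 0.0205 0.1342] c [-0.0362 -0.0358  0.1342] width 0.0092 F [-0.2597 -4.8156  0.5332] j [-0.0634  0.1673  1.5142 -0.0015  1.459  -1.7773]
1 y -0.36 z -0.05
2 y -0.34 z -0.10
3 y -0.32 z -0.15
4 y -0.30 z -0.20
5 y -0.26 z -0.24
6 y -0.22 z -0.28
7 y -0.18 z -0.31
8 y -0.13 z -0.33
9 y -0.08 z -0.35
10 y -0.03 z -0.36
```

View pics/c2.png

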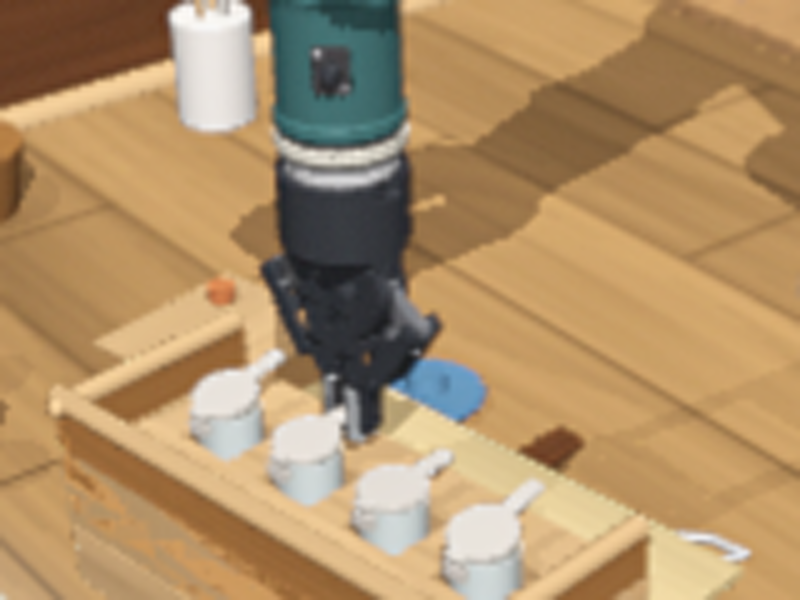

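Emit:
drive_tool:
  series:
    - [0,-0.36,-0.05,0,0,0]
    - [0,-0.34,-0.1,0,0,0]
    - [0,-0.32,-0.15,0,0,0]
    - [0,-0.3,-0.2,0,0,0]
    - [0,-0.26,-0.24,0,0,0]

```text
time: 11.28
eef_pos: [0.5807, 0.0231, 0.1717]
eef_rot: [-0.463, -0.533, 0.536, 0.463]
contact_force: [2.4, -4.8, -6.9]
gripper_width: 0.0094
```

Run:
```python
from h import *
show()
s=cam("scene"); crop(s,"c3.png",230,120,160,120,5)
```

```text
t 11.28 w [0.5807 0.0231 0.1717] c [-0.0184 -0.0357  0.1717] width 0.0094 F [ 2.4109 -4.81   -6.8934] j [-0.0569  0.1857  1.4165 -0.0017  1.5421 -1.7706]
```

View pics/c3.png

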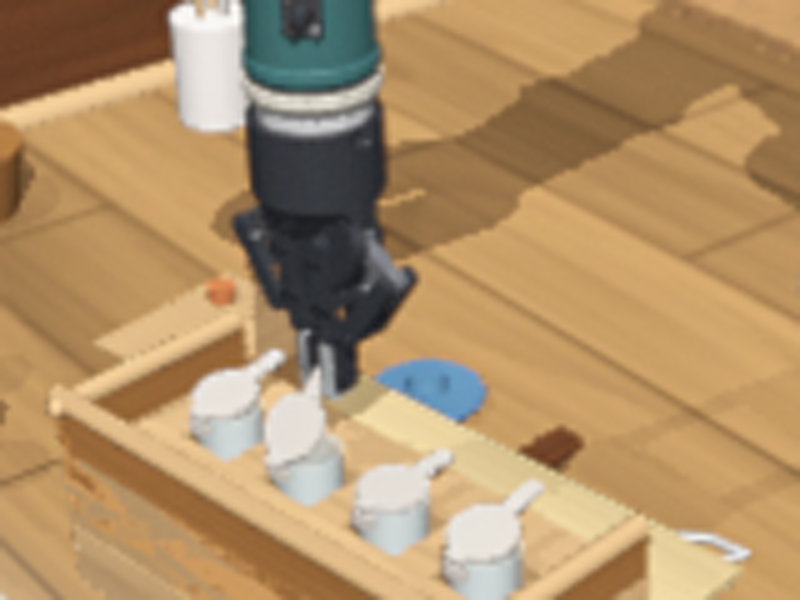

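Emit:
drive_tool:
  series:
    - [0,-0.22,-0.28,0,0,0]
    - [0,-0.18,-0.31,0,0,0]
    - [0,-0.13,-0.33,0,0,0]
    - [0,-0.08,-0.35,0,0,0]
    - [0,-0.03,-0.36,0,0,0]

```text
time: 11.95
eef_pos: [0.6202, 0.0289, 0.188]
eef_rot: [-0.462, -0.533, 0.536, 0.464]
contact_force: [-2.9, -4.9, -2.2]
gripper_width: 0.0095
```

Emit:
drive_tool:
  series:
    - [0,0.03,-0.36,0,0,0]
    - [0,0.08,-0.35,0,0,0]
    - [0,0,0,0,0,0]

```text
time: 12.32
eef_pos: [0.6387, 0.0316, 0.1859]
eef_rot: [-0.463, -0.534, 0.535, 0.463]
contact_force: [-0.1, -5.3, 0.1]
gripper_width: 0.0089
```

Emit:
drive_tool:
  series:
    - [0,0,0,0,0,0]
    - [0,0,0,0,0,0]
  claw: 0.6

```text
time: 12.58
eef_pos: [0.639, 0.0335, 0.1867]
eef_rot: [0.462, 0.535, -0.534, -0.463]
contact_force: [-0.1, -0.9, 0.8]
gripper_width: 0.0343
```

Run:
```python
from h import *
show()
s=cam("scene"); crop(s,"c4.png",230,90,160,150,5)
```

```text
t 12.57 w [0.639  0.0335 0.1867] c [ 0.0408 -0.0338  0.1867] width 0.0343 F [-0.1268 -0.8854  0.7613] j [-0.0372  0.3055  1.2405  0.002   1.5952 -1.7526]
```

View pics/c4.png

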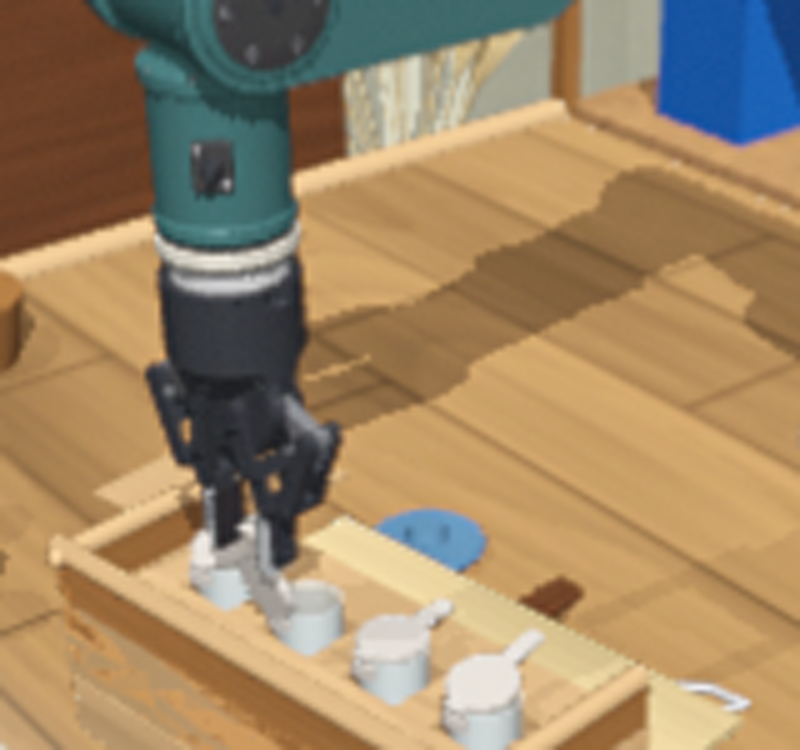

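Emit:
drive_tool:
  series:
    - [0,-0.7,0,0,0,0]
    - [0,-0.7,0,0,0,0]
    - [0.7,0,0.8,0,0,0]
    - [0.7,0,0.8,0,0,0]
    - [0.7,0,0.8,0,0,0]

```text
time: 13.25
eef_pos: [0.572, 0.0763, 0.2238]
eef_rot: [0.464, 0.535, -0.534, -0.462]
contact_force: [1.4, -0.0, 0.6]
gripper_width: 0.0339
```

Emit:
drive_tool:
  series:
    - [0.65,0,0.74,0,0,0]
    - [0,0.9,0,0,0,0]
    - [0,0.9,0,0,0,0]
    - [0,0,0,0,0,0]

```text
time: 13.75
eef_pos: [0.5508, 0.0893, 0.1762]
eef_rot: [-0.462, -0.534, 0.535, 0.463]
contact_force: [0.2, -0.3, -0.3]
gripper_width: 0.0343
```

Run:
```python
from h import *
goto(c2w([-.037,.0355,.132]),sgn=-1)
```

```text
t 13.75 w [0.5508 0.0893 0.1762] c [-0.0385  0.0341  0.1762] width 0.0343 F [ 0.2442 -0.3346 -0.3094] j [ 0.059   0.1322  1.4687  0.0003  1.5428 -1.6558]
shift units(cur axes) [ 0.0549  1.7692 -0.0636] (target axes) [ 0.0557  1.7693 -0.0601] turn units [-0.0163  0.0003  0.0037]
```

Emit:
drive_tool:
  series:
    - [0.04,0.7,-0.06,0,0,0]
    - [0,0.7,0,0,0,0]
    - [0,0.37,0,0,0,0]
    - [0,0,0,0,0,0]

```text
time: 14.25
eef_pos: [0.5521, 0.0904, 0.1308]
eef_rot: [-0.462, -0.534, 0.535, 0.464]
contact_force: [-1.0, 1.1, 0.1]
gripper_width: 0.0344
```

Emit:
drive_tool:
  series:
    - [0,0,0,0,0,0]
    - [0,0,0,0,0,0]
    - [0,0,0,0,0,0]
    - [0,0,0,0,0,0]
  claw: 1
  squeeze: 20

```text
time: 14.75
eef_pos: [0.5533, 0.0897, 0.1329]
eef_rot: [0.464, 0.535, -0.534, -0.462]
contact_force: [0.5, -3.8, 0.7]
gripper_width: 0.0095
```

Run:
```python
from h import *
show()
s=cam("scene"); crop(s,"d1.png",230,120,160,120,5)
```

```text
t 14.75 w [0.5533 0.0897 0.1329] c [-0.036   0.0341  0.1329] width 0.0095 F [ 0.5398 -3.8089  0.6604] j [ 0.0603  0.1616  1.5236 -0.0012  1.455  -1.6538]
```

View pics/d1.png

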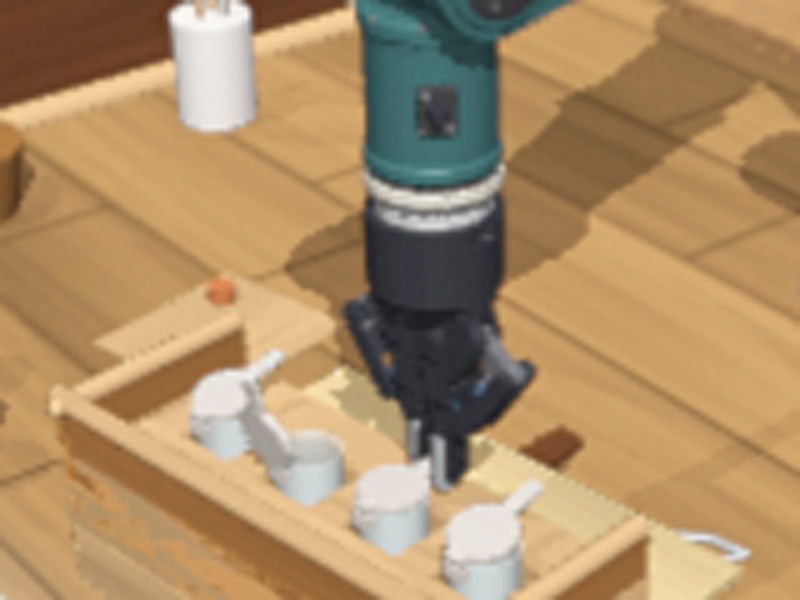

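Cap at +35 gripped by its tab (about (430,470) in the crop); cap at −35 stands open. Same arc.

Emit:
drive_tool:
  series:
    - [0,-0.36,-0.03,0,0,0]
    - [0,-0.35,-0.09,0,0,0]
    - [0,-0.33,-0.14,0,0,0]
    - [0,-0.31,-0.19,0,0,0]
    - [0,-0.27,-0.23,0,0,0]

```text
time: 15.42
eef_pos: [0.5691, 0.0921, 0.1716]
eef_rot: [-0.462, -0.533, 0.536, 0.463]
contact_force: [2.3, -4.8, -5.8]
gripper_width: 0.0094
```

Emit:
drive_tool:
  series:
    - [0,-0.23,-0.27,0,0,0]
    - [0,-0.19,-0.3,0,0,0]
    - [0,-0.14,-0.33,0,0,0]
    - [0,-0.09,-0.35,0,0,0]
    - [0,-0.04,-0.36,0,0,0]

```text
time: 16.05
eef_pos: [0.6086, 0.0979, 0.1898]
eef_rot: [-0.462, -0.533, 0.536, 0.464]
contact_force: [-1.4, -5.3, -2.5]
gripper_width: 0.0092
```

Emit:
drive_tool:
  series:
    - [0,0.02,-0.36,0,0,0]
    - [0,0.07,-0.35,0,0,0]
    - [0,0.1,-0.3,0,0,0]
    - [0,0,0,0,0,0]

```text
time: 16.55
eef_pos: [0.6347, 0.1017, 0.1861]
eef_rot: [-0.463, -0.534, 0.535, 0.463]
contact_force: [-1.2, -5.4, 1.5]
gripper_width: 0.0091
```

Emit:
drive_tool:
  series:
    - [0,0,0,0,0,0]
    - [0,0,0,0,0,0]
  claw: 0.5

```text
time: 16.8
eef_pos: [0.6343, 0.1034, 0.1854]
eef_rot: [0.462, 0.535, -0.534, -0.463]
contact_force: [0.5, -0.1, 0.5]
gripper_width: 0.0425
```

Emit:
drive_tool:
  series:
    - [0,-0.8,0,0,0,0]
    - [0,-0.8,0,0,0,0]
    - [0,-0.4,0.7,0,0,0]
    - [0,0,1,0,0,0]
    - [0,0,1,0,0,0]

```text
time: 17.42
eef_pos: [0.5669, 0.0934, 0.2355]
eef_rot: [0.462, 0.535, -0.534, -0.463]
contact_force: [0.3, -1.3, -0.4]
gripper_width: 0.0426
```

Run:
```python
from h import *
s=cam("scene"); crop(s,"d2.png",230,120,160,120,5)
t=cam("top"); crop(t,"d3.png",420,185,80,80,7)
for p in [(.4896,-.2506,.12),(.4336,-.3417,.12)]: goto(p,sgn=-1)
```

```text
t 17.52 w [0.5659 0.0933 0.2359] c [-0.023   0.0359  0.2359] width 0.0426 F [ 0.6062 -0.5109 -0.0528] j [ 0.0638  0.1427  1.338   0.0013  1.6608 -1.6516]
shift units(cur axes) [-13.1778   4.6187   5.0047] (target axes) [-13.1752   4.6372   4.9945] turn units [0.0018 0.0059 0.011 ]
t 17.52 w [0.5659 0.0933 0.2359] c [-0.023   0.0359  0.2359] width 0.0426 F [ 0.6062 -0.5109 -0.0528] j [ 0.0638  0.1427  1.338   0.0013  1.6608 -1.6516]
shift units(cur axes) [-16.4607   4.6138   7.7468] (target axes) [-16.46     4.6372   7.7342] turn units [0.0018 0.0059 0.011 ]
```

View pics/d2.png

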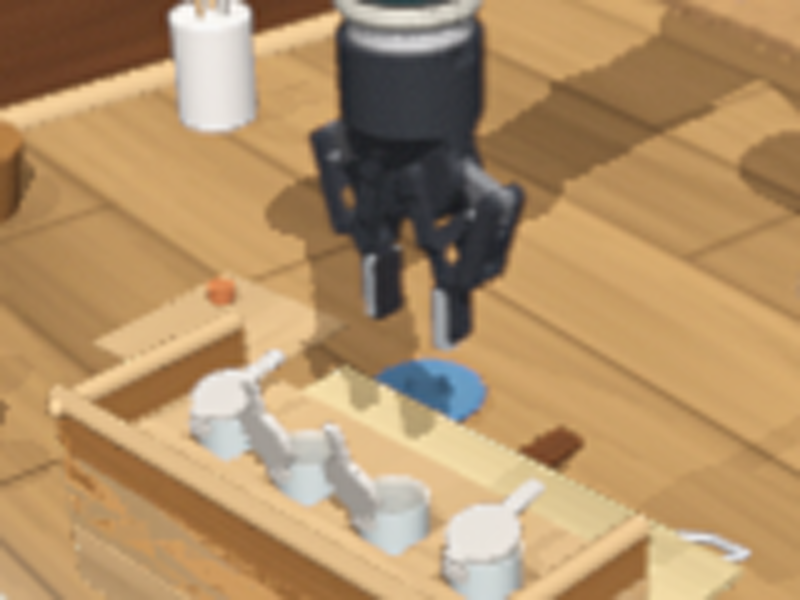

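View pics/d3.png

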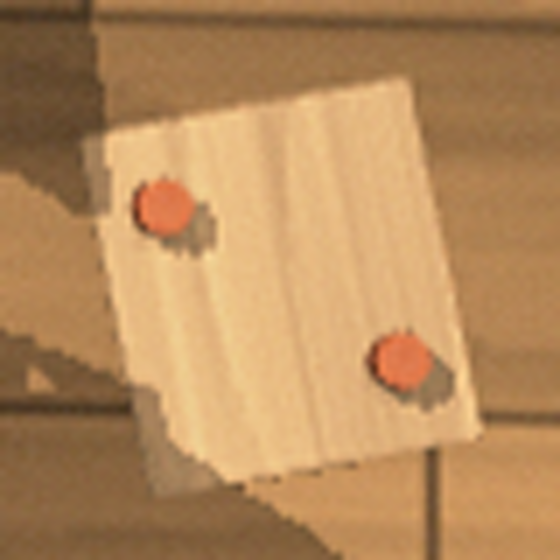

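Emit:
drive_tool:
  series:
    - [-1,0.1,0.38,0,0,0]
    - [-1,0.1,0.38,0,0,0]
    - [-1,0.1,0.38,0,0,0]
    - [-1,0.1,0.38,0,0,0]
    - [-1,0.1,0.38,0,0,0]

```text
time: 18.15
eef_pos: [0.5391, -0.0383, 0.2227]
eef_rot: [0.463, 0.535, -0.534, -0.463]
contact_force: [-0.3, 0.3, -0.9]
gripper_width: 0.0428
```

Emit:
drive_tool:
  series:
    - [-1,0.1,0.38,0,0,0]
    - [-1,0.1,0.38,0,0,0]
    - [-1,0.1,0.38,0,0,0]
    - [-1,0.1,0.38,0,0,0]
    - [-1,0.1,0.38,0,0,0]

```text
time: 18.77
eef_pos: [0.5102, -0.169, 0.2102]
eef_rot: [0.463, 0.535, -0.534, -0.462]
contact_force: [-0.1, -0.5, 1.1]
gripper_width: 0.0426
```

Emit:
drive_tool:
  series:
    - [-1,0.5,0.4,0,0,0]
    - [-1,0.8,0.4,0,0,0]
    - [-1,0.9,0.4,0,0,0]
    - [-0.17,0.9,0,0,0,0]
    - [0,0,0,0,0,0]

```text
time: 19.4
eef_pos: [0.4905, -0.2507, 0.1304]
eef_rot: [0.461, 0.535, -0.534, -0.465]
contact_force: [-0.1, 0.3, -0.5]
gripper_width: 0.0428
```

Run:
```python
from h import *
goto((.4896,-.2506,.023),sgn=-1)
t=cam("top"); crop(t,"e1.png",400,160,120,110,6)
s=cam("scene"); crop(s,"e2.png",230,120,160,120,5)
```

```text
t 19.40 w [ 0.4905 -0.2507  0.1304] c [-0.147  -0.2938  0.1304] width 0.0428 F [-0.0509  0.2718 -0.5015] j [-0.576   0.1463  1.5461  0.0009  1.4538 -2.2901]
shift units(cur axes) [-0.0056  4.2955  0.0224] (target axes) [0.0107 4.2954 0.0348] turn units [-0.0242 -0.007   0.0314]
```

View pics/e1.png

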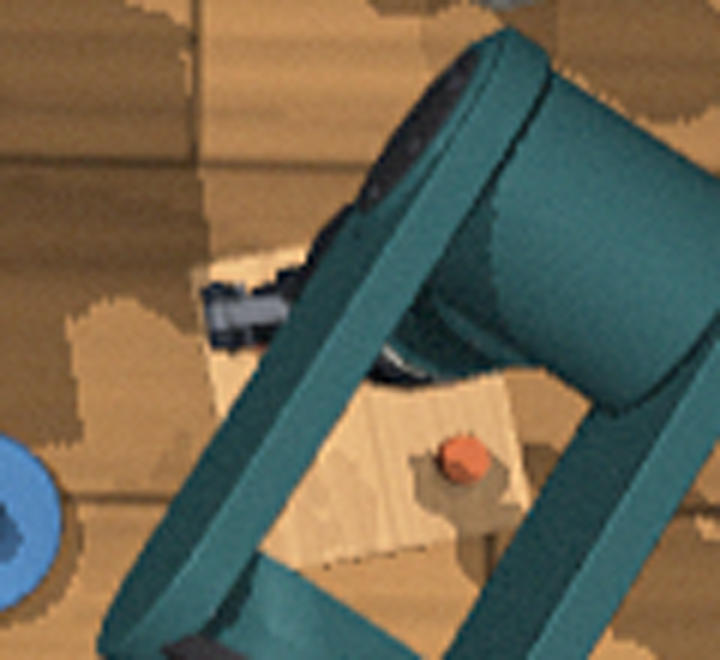

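View pics/e2.png

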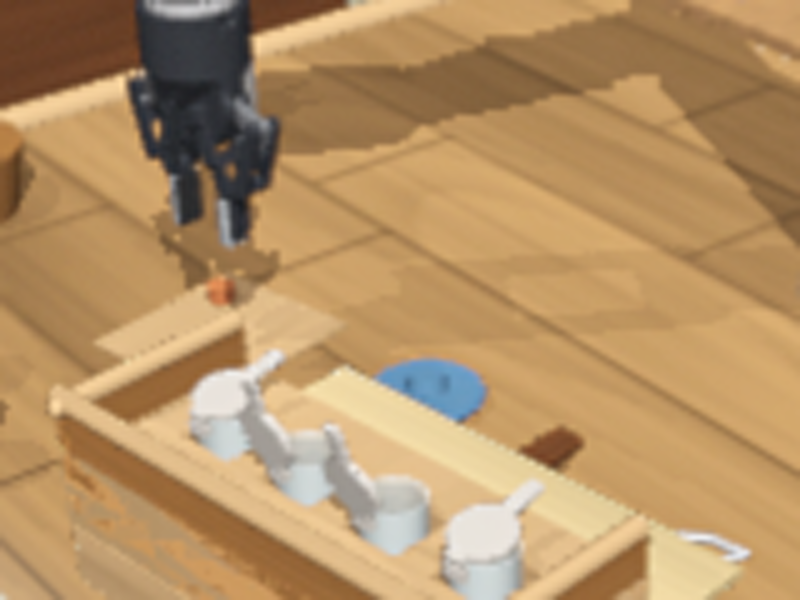

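Emit:
drive_tool:
  series:
    - [0,1,0,0,0,0]
    - [0,1,0,0,0,0]
    - [0,1,0,0,0,0]
    - [0,0.8,0,0,0,0]
    - [0,0,0,0,0,0]

```text
time: 20.12
eef_pos: [0.4912, -0.2504, 0.0375]
eef_rot: [0.462, 0.535, -0.535, -0.463]
contact_force: [-1.0, -0.5, 0.2]
gripper_width: 0.0426
```

Run:
```python
from h import *
goto((.4896,-.2506,.025),sgn=-1)
```

```text
t 20.12 w [ 0.4912 -0.2504  0.0375] c [-0.1463 -0.2935  0.0375] width 0.0426 F [-1.0279 -0.5411  0.154 ] j [-0.5745  0.2304  1.6462  0.0004  1.2665 -2.2901]
shift units(cur axes) [-0.0001  0.4985  0.0624] (target axes) [0.0005 0.4984 0.0628] turn units [-0.0074  0.0058  0.0106]
```

Emit:
drive_tool:
  series:
    - [0,0.4,0.06,0,0,0]
    - [0,0.08,0,0,0,0]
    - [0,0,0,0,0,0]

```text
time: 20.5
eef_pos: [0.4899, -0.2515, 0.0262]
eef_rot: [0.463, 0.535, -0.535, -0.463]
contact_force: [-0.0, 0.3, 0.6]
gripper_width: 0.0427
```

Emit:
drive_tool:
  series:
    - [0,0,0,0,0,0]
    - [0,0,0,0,0,0]
    - [0,0,0,0,0,0]
    - [0,0,0,0,0,0]
  claw: 1
  squeeze: 30

```text
time: 21.0
eef_pos: [0.4901, -0.2517, 0.0264]
eef_rot: [0.463, 0.535, -0.535, -0.462]
contact_force: [0.2, -0.8, 3.4]
gripper_width: 0.0201
```

Emit:
drive_tool:
  series:
    - [0,-0.5,0,0,0,0]
    - [0,-0.8,0,0,0,0]
    - [0,-1,0,0,0,0]
    - [0,-1,0,0,0,0]
    - [0,0,0,0,0,0]

```text
time: 21.62
eef_pos: [0.491, -0.2523, 0.1111]
eef_rot: [0.465, 0.535, -0.534, -0.461]
contact_force: [0.0, -0.7, 0.3]
gripper_width: 0.0203
```

Run:
```python
from h import *
show()
t=cam("top"); crop(t,"e3.png",400,160,120,110,6)
s=cam("scene"); crop(s,"e4.png",230,120,160,120,5)
```

```text
t 21.62 w [ 0.491  -0.2523  0.1111] c [-0.1467 -0.2954  0.1111] width 0.0203 F [ 0.0085 -0.7251  0.2852] j [-0.5774  0.1568  1.5743  0.0001  1.4049 -2.292 ]
```

View pics/e4.png

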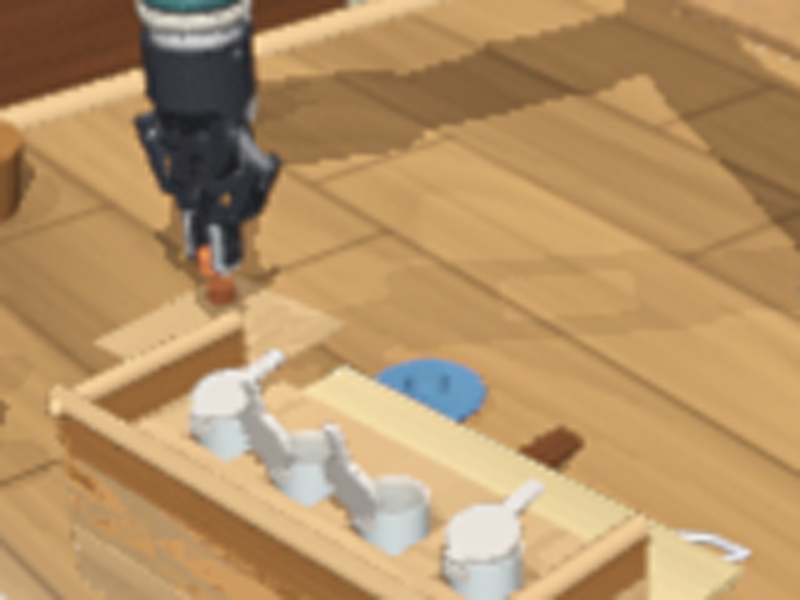

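Run:
```python
from h import *
show()
s=cam("scene"); crop(s,"e5.png",250,140,50,50,14)
print((proj(s,[s and (.491,-.2523,z) for z in (.1111,.1,.095,.092)])-[250,140])*14)
```

```text
t 21.73 w [ 0.4894 -0.2512  0.1078] c [-0.1482 -0.2941  0.1078] width 0.0199 F [-0.4073 -0.1681  0.3898] j [-0.5774  0.1593  1.5783  0.0001  1.4046 -2.292 ]
[[303.0284 374.6286]
 [306.4438 414.0339]
 [307.9745 431.6817]
 [308.8907 442.2401]]
```

View pics/e5.png

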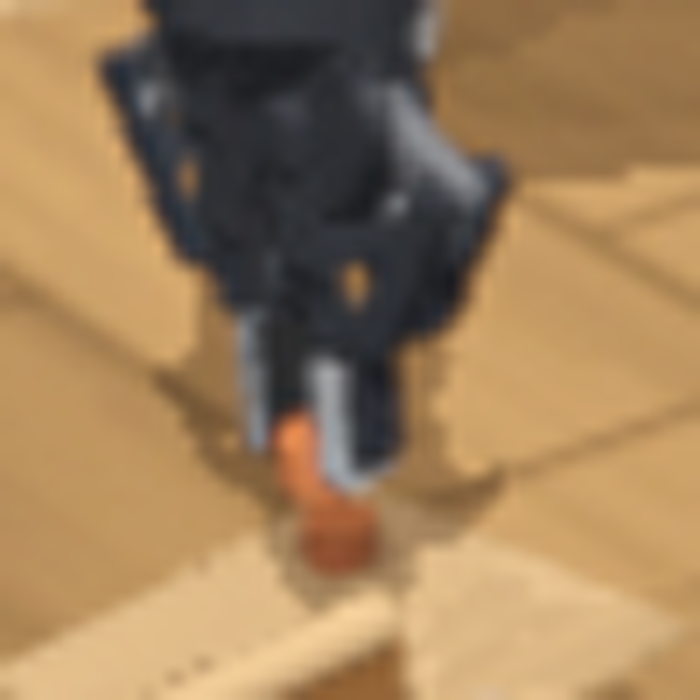

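View pics/e3.png

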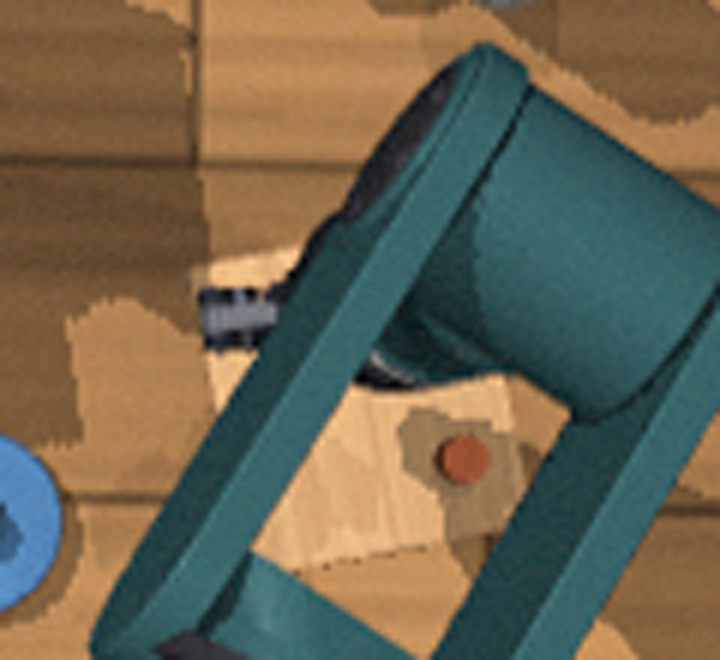

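Emit:
drive_tool:
  series:
    - [0,-1,0,0,0,0]
    - [0,-1,0,0,0,0]
    - [0.5,-1,-0.3,0,0,0]
    - [0.9,-0.3,-0.5,0,0,0]
    - [0.9,0,-0.5,0,0,0]

```text
time: 22.4
eef_pos: [0.5136, -0.1893, 0.1901]
eef_rot: [-0.463, -0.534, 0.535, 0.463]
contact_force: [0.7, 0.4, 0.0]
gripper_width: 0.0201
```

Emit:
drive_tool:
  series:
    - [0.9,0,-0.5,0,0,0]
    - [0.9,0,-0.5,0,0,0]
    - [0.9,0,-0.5,0,0,0]
    - [0.9,0,-0.5,0,0,0]
    - [0.9,0,-0.5,0,0,0]

```text
time: 23.02
eef_pos: [0.5588, -0.0686, 0.1887]
eef_rot: [-0.462, -0.534, 0.535, 0.464]
contact_force: [0.1, 0.6, 1.2]
gripper_width: 0.0197
```

Emit:
drive_tool:
  series:
    - [0.9,0,-0.5,0,0,0]
    - [0.9,0,-0.5,0,0,0]
    - [0.9,0,-0.5,0,0,0]
    - [0,0,0,0,0,0]

```text
time: 23.52
eef_pos: [0.5863, 0.0041, 0.1887]
eef_rot: [-0.461, -0.535, 0.536, 0.463]
contact_force: [0.6, -0.3, 0.2]
gripper_width: 0.0205
```

Run:
```python
from h import *
goto(c2w((-.002,-.035,.147)),sgn=-1)
s=cam("scene"); crop(s,"f1.png",230,120,160,120,5)
```

```text
t 23.52 w [0.5863 0.0041 0.1887] c [-0.0156 -0.0553  0.1887] width 0.0205 F [ 0.6168 -0.2729  0.2048] j [-0.0898  0.1895  1.3782  0.0003  1.5776 -1.807 ]
shift units(cur axes) [ 0.8089  1.6652 -0.5516] (target axes) [ 0.8121  1.6662 -0.5439] turn units [-0.0287  0.0201  0.0095]
```

View pics/f1.png

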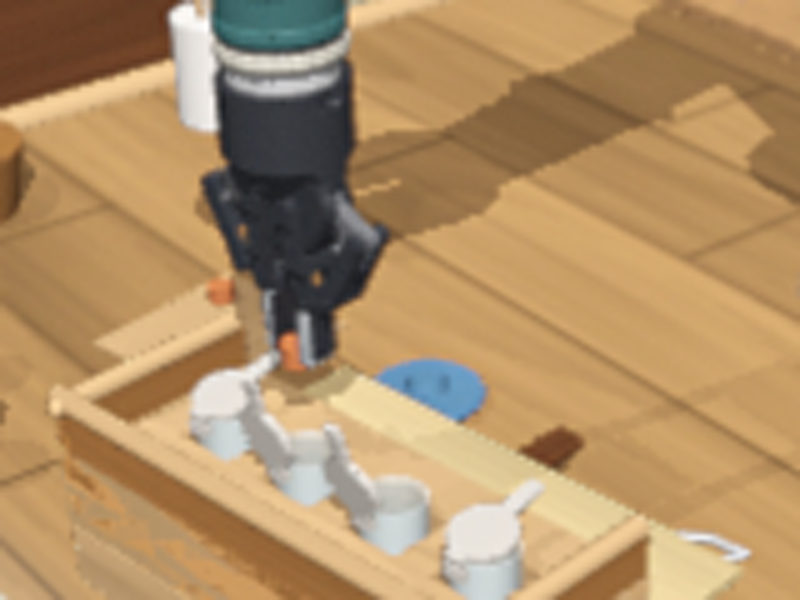

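Emit:
drive_tool:
  series:
    - [0.82,0,-0.3,0,0,0]
    - [0,0.6,-0.2,0,0,0]
    - [0,0.7,0,0,0,0]
    - [0,0.35,0,0,0,0]
    - [0,0,0,0,0,0]

```text
time: 24.2
eef_pos: [0.5952, 0.0243, 0.1477]
eef_rot: [-0.462, -0.534, 0.535, 0.464]
contact_force: [-1.0, -0.2, -0.5]
gripper_width: 0.0202
```

Run:
```python
from h import *
goto(c2w((-.002,-.035,.144)),sgn=-1)
s=cam("scene"); crop(s,"f2.png",250,170,70,70,10)
t=cam("top"); crop(t,"f3.png",245,100,160,120,5)
```

```text
t 24.20 w [0.5952 0.0243 0.1477] c [-0.0039 -0.0366  0.1477] width 0.0202 F [-0.9631 -0.2197 -0.5348] j [-0.0542  0.2308  1.4115 -0.0001  1.5026 -1.7683]
shift units(cur axes) [ 0.0634  0.1488 -0.0745] (target axes) [ 0.0634  0.149  -0.0741] turn units [-0.0271 -0.0065  0.0048]
```

View pics/f2.png

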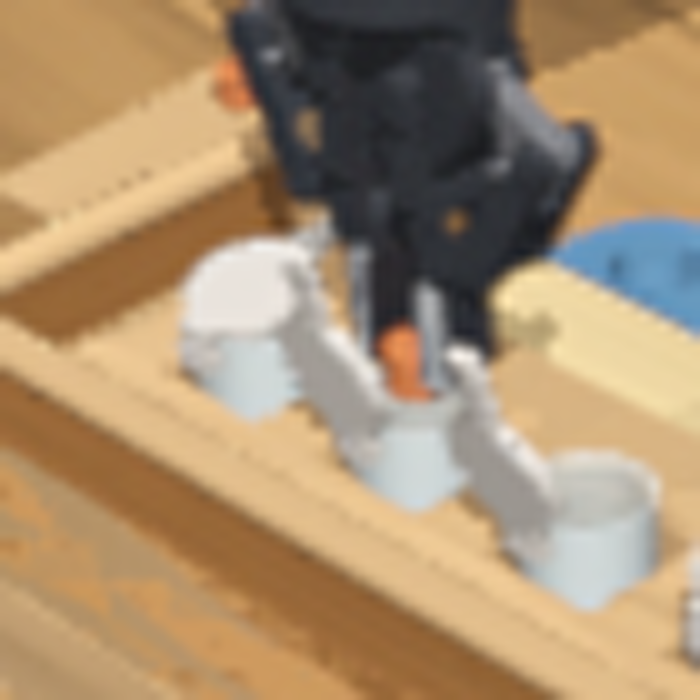

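Emit:
drive_tool:
  series:
    - [0.05,0.08,-0.04,0,0,0]
    - [0,0,0,0,0,0]

```text
time: 24.55
eef_pos: [0.5972, 0.0261, 0.148]
eef_rot: [0.463, 0.535, -0.534, -0.463]
contact_force: [-0.4, -0.1, 0.0]
gripper_width: 0.0201
```

Emit:
drive_tool:
  series:
    - [0,0,0,0,0,0]
    - [0,0,0,0,0,0]
    - [0,0,0,0,0,0]
  claw: 0.5

```text
time: 24.92
eef_pos: [0.597, 0.0261, 0.1477]
eef_rot: [0.463, 0.535, -0.535, -0.463]
contact_force: [0.1, 0.0, -0.1]
gripper_width: 0.0429
```

Emit:
drive_tool:
  series:
    - [0,-0.9,0,0,0,0]
    - [0,-0.9,0,0,0,0]
    - [0,0,0,0,0,0]

```text
time: 25.3
eef_pos: [0.5983, 0.026, 0.1951]
eef_rot: [0.464, 0.536, -0.533, -0.461]
contact_force: [0.3, 0.6, 1.2]
gripper_width: 0.0424
```

Run:
```python
from h import *
show()
s=cam("scene"); crop(s,"g1.png",250,170,70,70,10)
t=cam("top"); crop(t,"g2.png",420,185,80,80,7)
```

```text
t 25.30 w [0.5983 0.026  0.1951] c [-0.0006 -0.0353  0.1951] width 0.0424 F [0.3446 0.6101 1.1583] j [-0.0512  0.2084  1.3431  0.0001  1.5849 -1.7658]
```

View pics/g1.png

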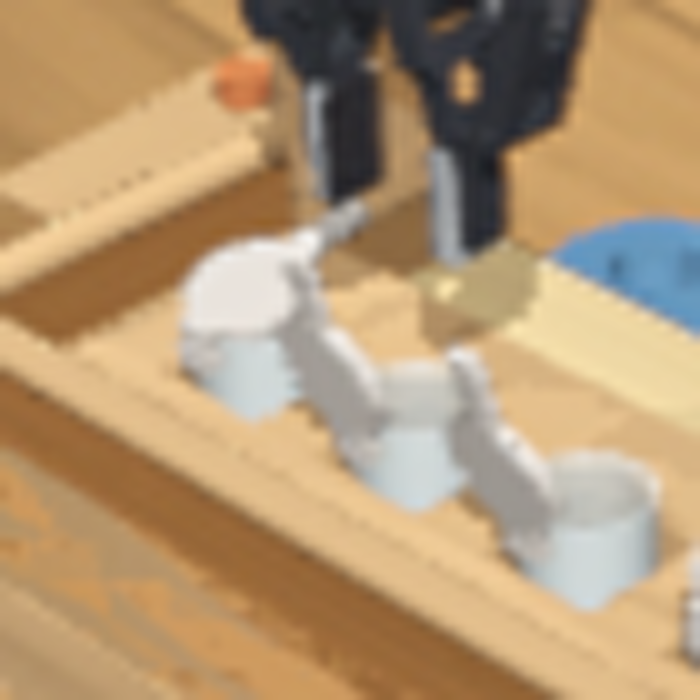

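View pics/g2.png

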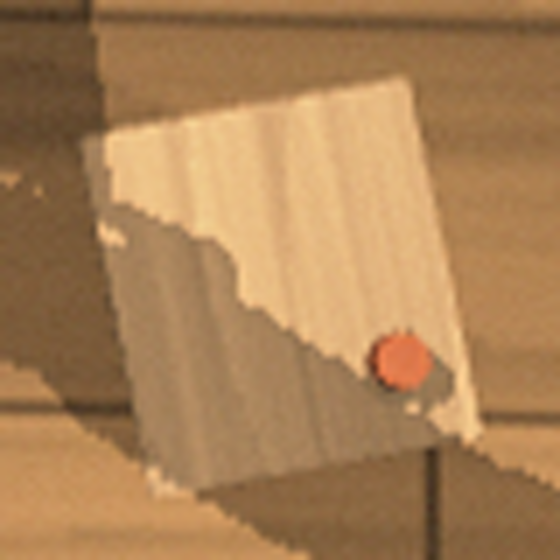

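Run:
```python
from h import *
t=cam("top")
u=(420+404/7,185+360/7); print(back(t,u,.016))
goto((.4336,-.3417,.1),sgn=-1)
```

```text
[ 0.4336 -0.3417  0.016 ]
t 25.45 w [0.5965 0.0261 0.1913] c [-0.0024 -0.035   0.1913] width 0.0426 F [ 0.3527 -0.536   0.2375] j [-0.0512  0.2108  1.3478  0.0001  1.5849 -1.7659]
shift units(cur axes) [-13.6283   3.6617   8.5501] (target axes) [-13.6251   3.6524   8.5593] turn units [-0.0149 -0.0016  0.0037]
```

Emit:
drive_tool:
  series:
    - [-0.9,0,0.6,0,0,0]
    - [-0.9,0,0.6,0,0,0]
    - [-0.9,0,0.6,0,0,0]
    - [-0.9,0,0.6,0,0,0]
    - [-0.9,0,0.6,0,0,0]

```text
time: 26.08
eef_pos: [0.5377, -0.0965, 0.1908]
eef_rot: [-0.462, -0.534, 0.535, 0.464]
contact_force: [0.4, -0.5, -0.5]
gripper_width: 0.0427
```

Emit:
drive_tool:
  series:
    - [-0.9,0,0.6,0,0,0]
    - [-0.9,0,0.6,0,0,0]
    - [-0.9,0,0.6,0,0,0]
    - [-0.9,0,0.6,0,0,0]
    - [-0.9,0,0.6,0,0,0]

```text
time: 26.7
eef_pos: [0.4797, -0.2185, 0.1908]
eef_rot: [-0.462, -0.534, 0.535, 0.464]
contact_force: [-1.0, -0.1, -0.3]
gripper_width: 0.0428
```

Emit:
drive_tool:
  series:
    - [-0.9,0.3,0.6,0,0,0]
    - [-0.9,0.8,0.6,0,0,0]
    - [-0.9,0.8,0.6,0,0,0]
    - [-0.9,0.8,0.6,0,0,0]
    - [-1,0.8,0.2,0,0,0]

```text
time: 27.32
eef_pos: [0.4315, -0.3413, 0.1028]
eef_rot: [0.462, 0.535, -0.534, -0.464]
contact_force: [-0.2, 0.6, 0.6]
gripper_width: 0.0428
```

Emit:
drive_tool:
  series:
    - [0,0,0,0,0,0]
    - [0,0,0,0,0,0]

```text
time: 27.58
eef_pos: [0.4329, -0.3405, 0.1046]
eef_rot: [0.462, 0.535, -0.534, -0.463]
contact_force: [0.2, 0.2, 0.3]
gripper_width: 0.0425
```

Run:
```python
from h import *
goto((.4336,-.3417,.0265),sgn=-1)
t=cam("top"); crop(t,"g3.png",400,160,120,110,6)
```

```text
t 27.57 w [ 0.4329 -0.3405  0.1046] c [-0.2169 -0.3743  0.1046] width 0.0425 F [0.2417 0.2192 0.2616] j [-0.7698  0.1638  1.5799  0.0007  1.3994 -2.4846]
shift units(cur axes) [-0.0572  3.1243 -0.0236] (target axes) [-0.0523  3.1244 -0.0224] turn units [-0.0032 -0.0015  0.0131]
```

View pics/g3.png

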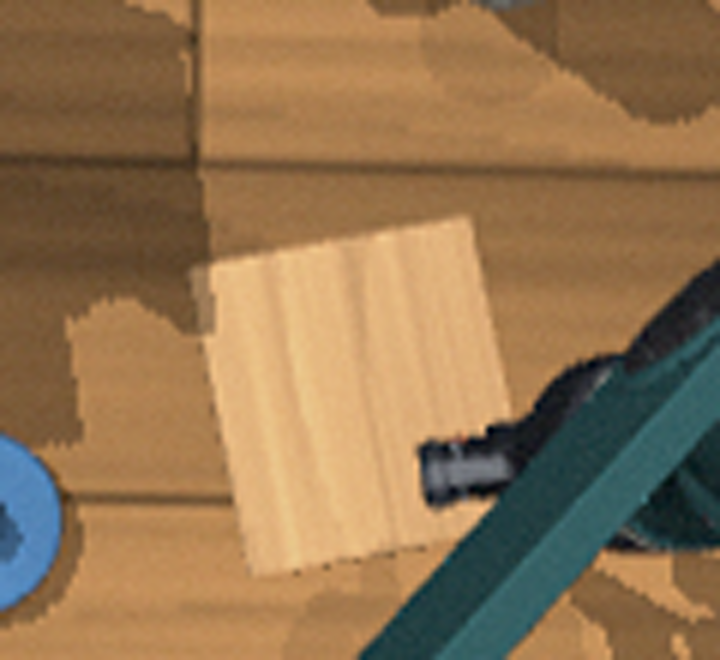

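Emit:
drive_tool:
  series:
    - [-0.05,1,-0.1,0,0,0]
    - [0,1,0,0,0,0]
    - [0,0.7,0,0,0,0]
    - [0,0.4,0,0,0,0]
    - [0,0,0,0,0,0]

```text
time: 28.25
eef_pos: [0.4355, -0.3417, 0.0272]
eef_rot: [0.462, 0.535, -0.535, -0.463]
contact_force: [0.3, 0.5, -0.2]
gripper_width: 0.0426
```

Run:
```python
from h import *
goto((.4345,-.3417,.025),sgn=-1)
s=cam("scene"); crop(s,"g4.png",240,145,70,50,10)
```

```text
t 28.25 w [ 0.4355 -0.3417  0.0272] c [-0.2144 -0.3759  0.0272] width 0.0426 F [ 0.2857  0.5493 -0.2213] j [-0.7677  0.2464  1.6495  0.0001  1.2467 -2.4827]
shift units(cur axes) [0.0054 0.0874 0.0408] (target axes) [0.0054 0.0873 0.0408] turn units [-0.004   0.0012  0.0069]
```

View pics/g4.png

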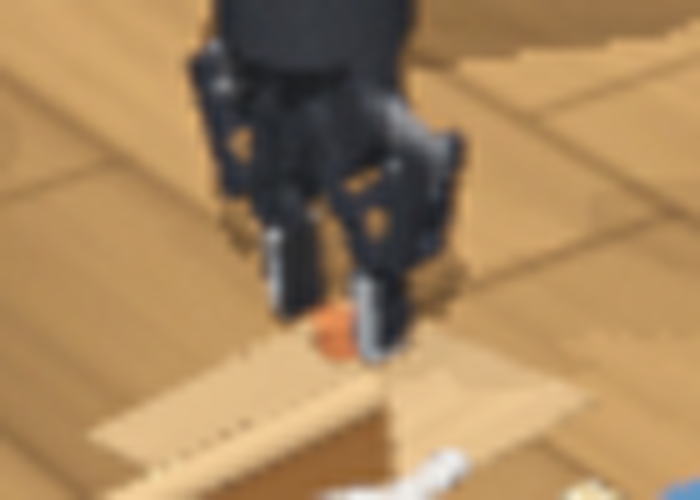

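Tablet sits between the fingers (about (337,332) in the crop). Close and lift.

Emit:
drive_tool:
  series:
    - [0,0.04,0,0,0,0]
    - [0,0,0,0,0,0]
    - [0,0,0,0,0,0]
    - [0,0,0,0,0,0]
  claw: 1
  squeeze: 30

```text
time: 28.8
eef_pos: [0.4363, -0.3428, 0.0277]
eef_rot: [-0.464, -0.535, 0.535, 0.462]
contact_force: [0.3, -0.4, 4.8]
gripper_width: 0.0202
```

Emit:
drive_tool:
  series:
    - [0,-0.6,0,0,0,0]
    - [0,-1,0,0,0,0]
    - [0,-1,0,0,0,0]
    - [0,-1,0,0,0,0]
    - [0,-1,0,0,0,0]

```text
time: 29.42
eef_pos: [0.4352, -0.3417, 0.1425]
eef_rot: [0.462, 0.535, -0.535, -0.463]
contact_force: [0.0, -0.4, -0.6]
gripper_width: 0.02
```

Emit:
drive_tool:
  series:
    - [0,-1,0,0,0,0]
    - [0,-0.9,0,0,0,0]
    - [0,0,0,0,0,0]

```text
time: 29.8
eef_pos: [0.4363, -0.3427, 0.1916]
eef_rot: [-0.464, -0.535, 0.535, 0.461]
contact_force: [0.6, 0.7, -0.0]
gripper_width: 0.0199
```

Run:
```python
from h import *
goto(c2w((-.04,.035,.19)),sgn=-1)
s=cam("scene"); crop(s,"g5.png",240,105,70,80,8)
```

```text
t 29.80 w [ 0.4363 -0.3427  0.1916] c [-0.2138 -0.377   0.1916] width 0.0199 F [ 0.5965  0.6675 -0.017 ] j [-0.7682  0.1135  1.4586  0.0001  1.5651 -2.4827]
shift units(cur axes) [16.4833  0.0254 -6.9505] (target axes) [16.4818  0.0628 -6.954 ] turn units [ 0.0235 -0.0017 -0.0288]
```

View pics/g5.png

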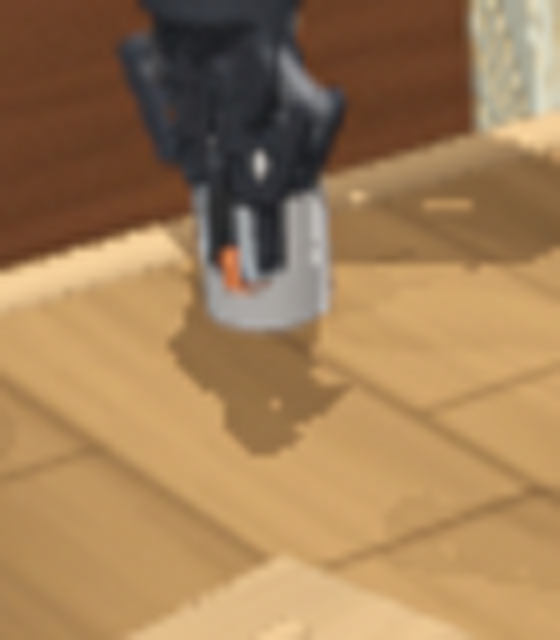

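Emit:
drive_tool:
  series:
    - [0.97,0,-0.4,0,0,0]
    - [0.97,0,-0.4,0,0,0]
    - [0.97,0,-0.4,0,0,0]
    - [0.97,0,-0.4,0,0,0]
    - [0.97,0,-0.4,0,0,0]

```text
time: 30.48
eef_pos: [0.4669, -0.2136, 0.187]
eef_rot: [-0.462, -0.534, 0.535, 0.464]
contact_force: [0.4, -0.7, -0.6]
gripper_width: 0.0197
```

Emit:
drive_tool:
  series:
    - [0.97,0,-0.4,0,0,0]
    - [0.97,0,-0.4,0,0,0]
    - [0.97,0,-0.4,0,0,0]
    - [0.97,0,-0.4,0,0,0]
    - [0.97,0,-0.4,0,0,0]

```text
time: 31.1
eef_pos: [0.499, -0.0867, 0.187]
eef_rot: [-0.462, -0.534, 0.535, 0.464]
contact_force: [0.9, -0.3, -0.7]
gripper_width: 0.0198
```

Emit:
drive_tool:
  series:
    - [0.97,0,-0.4,0,0,0]
    - [0.97,0,-0.4,0,0,0]
    - [0.97,0,-0.4,0,0,0]
    - [0.97,0,-0.4,0,0,0]
    - [0.97,0,-0.4,0,0,0]

```text
time: 31.72
eef_pos: [0.531, 0.0403, 0.187]
eef_rot: [-0.462, -0.534, 0.535, 0.464]
contact_force: [0.7, -0.8, -0.6]
gripper_width: 0.02
```

Emit:
drive_tool:
  series:
    - [0.97,0,-0.4,0,0,0]
    - [0.97,0,-0.5,0,0,0]
    - [0,0,0,0,0,0]

```text
time: 32.1
eef_pos: [0.5465, 0.0919, 0.187]
eef_rot: [-0.461, -0.534, 0.536, 0.463]
contact_force: [0.2, 0.1, 0.1]
gripper_width: 0.0195
```

Run:
```python
from h import *
goto(c2w((-.002,.035,.147)),sgn=-1)
s=cam("scene"); crop(s,"g6.png",250,150,80,80,9)
t=cam("top"); crop(t,"g7.png",245,100,160,120,5); crop(t,"g8.png",420,185,80,80,7)
```

```text
t 32.10 w [0.5465 0.0919 0.187 ] c [-0.0424  0.0373  0.187 ] width 0.0195 F [0.1886 0.0667 0.128 ] j [ 0.0642  0.1196  1.461   0.0003  1.5647 -1.653 ]
shift units(cur axes) [-0.0974  1.5927 -1.6226] (target axes) [-0.0927  1.5987 -1.617 ] turn units [-0.0307  0.0198  0.0048]
```

View pics/g6.png

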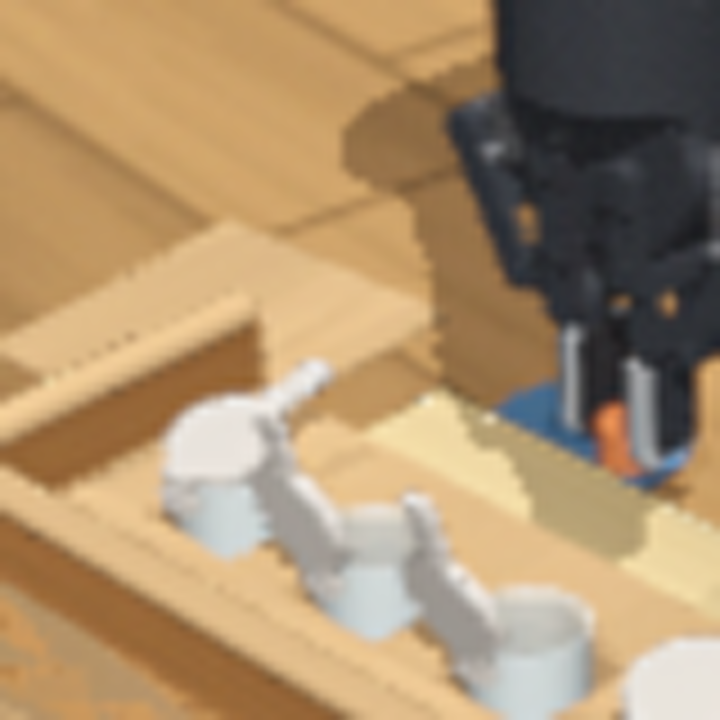

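View pics/g7.png

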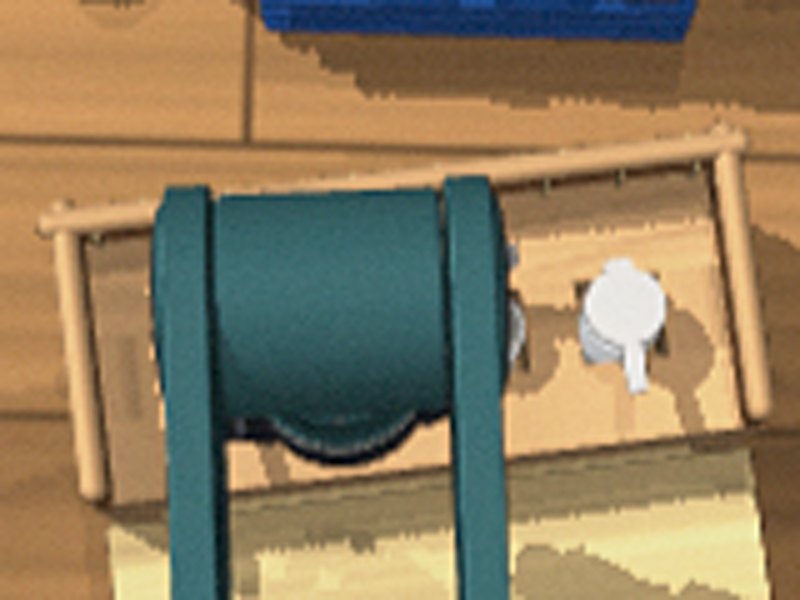

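Emit:
drive_tool:
  series:
    - [-0.05,0,-0.8,0,0,0]
    - [-0.05,0,-0.75,0,0,0]
    - [0,0.7,0,0,0,0]
    - [0,0.75,0,0,0,0]
    - [0,0,0,0,0,0]

```text
time: 32.83
eef_pos: [0.5833, 0.0932, 0.149]
eef_rot: [-0.461, -0.533, 0.536, 0.465]
contact_force: [-0.3, 0.5, -0.9]
gripper_width: 0.0199
```

Run:
```python
from h import *
goto(c2w((-.001,.035,.147)),sgn=-1)
s=cam("scene"); crop(s,"g9.png",260,170,70,70,10)
```

```text
t 32.83 w [0.5833 0.0932 0.149 ] c [-0.0058  0.0333  0.149 ] width 0.0199 F [-0.321   0.4774 -0.9315] j [ 0.0625  0.2219  1.4197 -0.      1.5073 -1.6517]
shift units(cur axes) [ 0.0682  0.0792 -0.1913] (target axes) [ 0.0681  0.0806 -0.1907] turn units [-0.0606 -0.0048  0.0047]
```

View pics/g9.png

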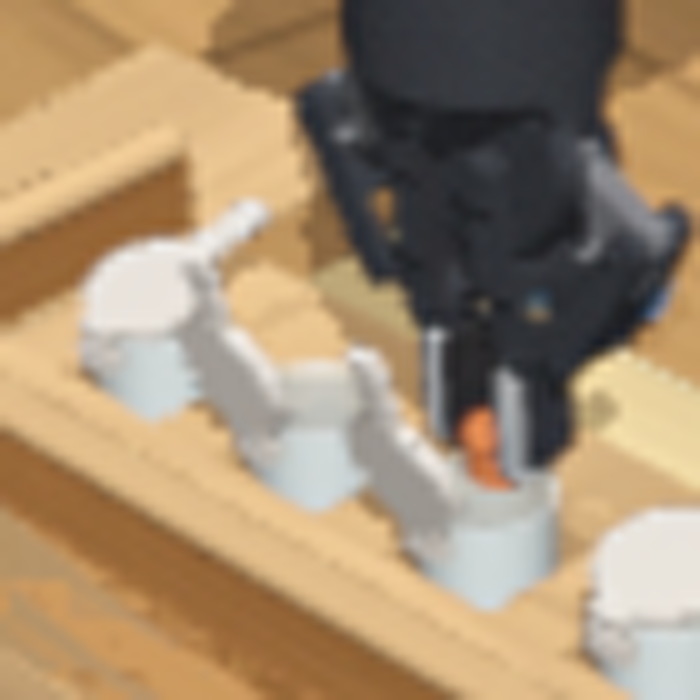

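Emit:
drive_tool:
  series:
    - [0.06,0.05,-0.12,0,0,0]
    - [0,0,0,0,0,0]

```text
time: 33.12
eef_pos: [0.5891, 0.0958, 0.1523]
eef_rot: [0.463, 0.535, -0.534, -0.462]
contact_force: [0.6, 0.5, -0.4]
gripper_width: 0.0199
```

Emit:
drive_tool:
  series:
    - [0,0,0,0,0,0]
    - [0,0,0,0,0,0]
    - [0,0,0,0,0,0]
  claw: 0.5

```text
time: 33.5
eef_pos: [0.5888, 0.0956, 0.1518]
eef_rot: [0.463, 0.535, -0.535, -0.463]
contact_force: [-1.1, -0.3, -0.2]
gripper_width: 0.0427
```

Emit:
drive_tool:
  series:
    - [0,-1,0,0,0,0]
    - [0,-1,0,0,0,0]
    - [0,-1,0.3,0,0,0]
    - [0,0,1,0,0,0]
    - [0,0,1,0,0,0]

```text
time: 34.12
eef_pos: [0.5314, 0.0873, 0.2271]
eef_rot: [0.463, 0.535, -0.534, -0.463]
contact_force: [0.7, 0.5, -0.0]
gripper_width: 0.0425
```

Emit:
drive_tool:
  series:
    - [0,0,1,0,0,0]
    - [0,0,1,0,0,0]
    - [0,0,1,0,0,0]
    - [0,0,0.5,0,0,0]
    - [0,0,0.5,0,0,0]

```text
time: 34.75
eef_pos: [0.4325, 0.073, 0.2267]
eef_rot: [0.463, 0.535, -0.534, -0.463]
contact_force: [0.2, -1.2, -0.2]
gripper_width: 0.0429
```

Run:
```python
from h import *
show()
s=cam("scene"); crop(s,"h1.png",240,150,120,90,6)
t=cam("top"); crop(t,"h2.png",245,120,160,100,5);cv2.imwrite("pics/h3.png",t["color"][:,:,::-1])
```

```text
t 34.75 w [0.4325 0.073  0.2267] c [-0.1579  0.0349  0.2267] width 0.0429 F [ 0.1808 -1.1621 -0.2488] j [ 0.0377 -0.1591  1.6557  0.0001  1.6442 -1.6769]
```

View pics/h1.png

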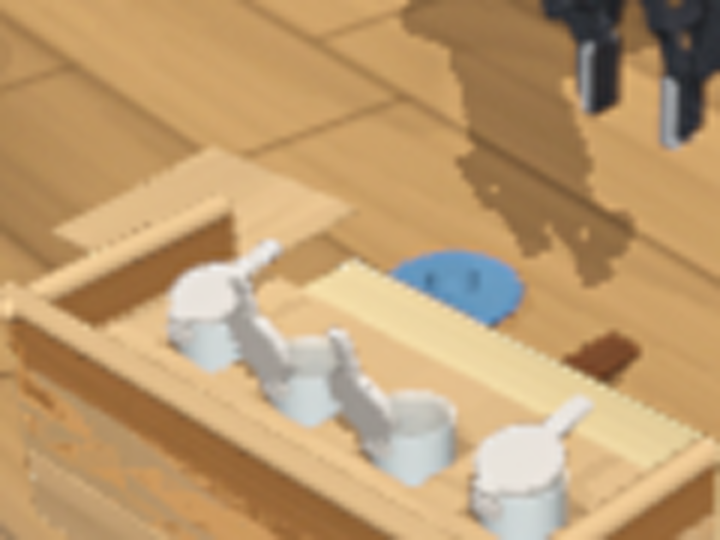

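View pics/h2.png

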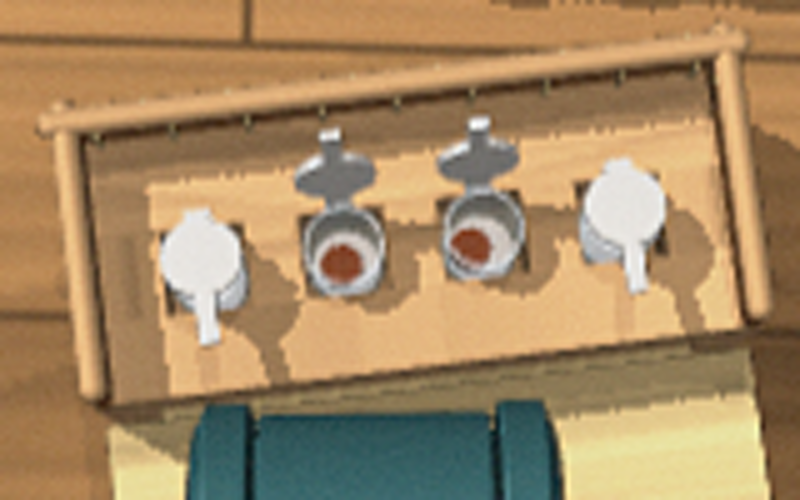

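View pics/h3.png

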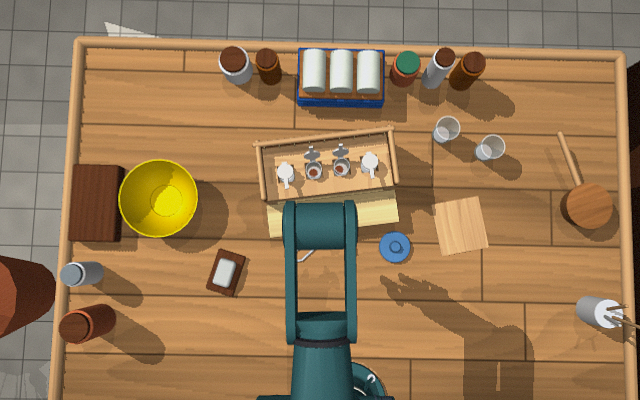

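Emit:
drive_tool:
  series:
    - [0,0,-1,0,0,0]
    - [0,0,-1,0,0,0]
    - [0,0,-1,0,0,0]
    - [0,0,-1,0,0,0]
    - [0,0,-1,0,0,0]
  claw: 1
  squeeze: 30

```text
time: 35.48
eef_pos: [0.558, 0.0911, 0.2261]
eef_rot: [0.463, 0.535, -0.535, -0.463]
contact_force: [0.3, 0.2, -0.1]
gripper_width: 0.0002
```

Emit:
drive_tool:
  series:
    - [0,0,-1,0,0,0]
    - [0,0,-1,0,0,0]
    - [0,0,-1,0,0,0]
    - [0,0,-1,0,0,0]
    - [0,0,0,0,0,0]

```text
time: 36.1
eef_pos: [0.6568, 0.1054, 0.2248]
eef_rot: [-0.462, -0.534, 0.535, 0.463]
contact_force: [-0.6, 0.6, 0.1]
gripper_width: 0.0001
```

Run:
```python
from h import *
goto(c2w((.067,.035,.179)),sgn=-1)
s=cam("scene"); crop(s,"i1.png",240,120,120,120,6)
```

```text
t 36.10 w [0.6568 0.1054 0.2248] c [0.0687 0.0348 0.2248] width 0.0001 F [-0.553   0.5911  0.0546] j [ 0.0738  0.353   1.1039  0.0001  1.6862 -1.6408]
shift units(cur axes) [0.0093 1.8329 0.0646] (target axes) [0.0097 1.8328 0.0674] turn units [-0.013  -0.0016  0.0017]
```

View pics/i1.png

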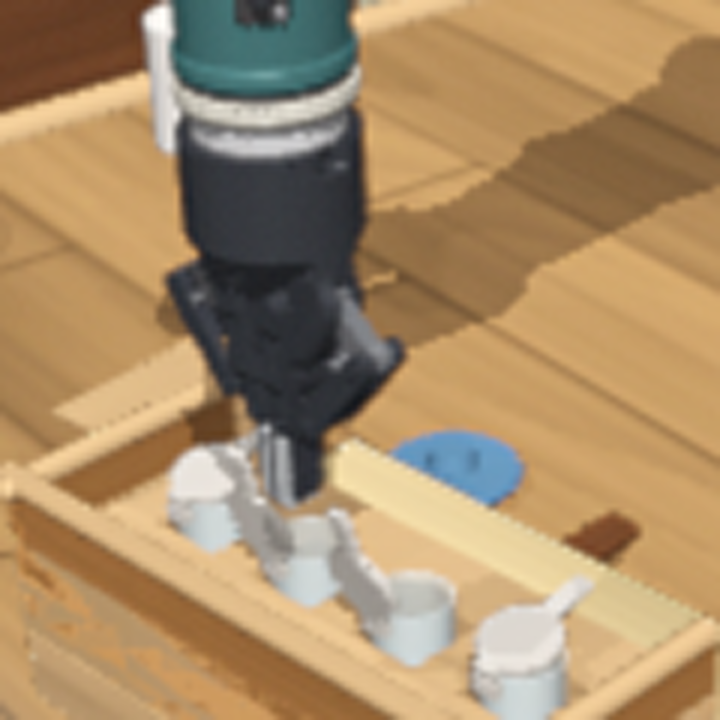

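Emit:
drive_tool:
  series:
    - [0,0.7,0,0,0,0]
    - [0,0.7,0,0,0,0]
    - [0,0.4,0,0,0,0]
    - [0,0,0,0,0,0]

```text
time: 36.65
eef_pos: [0.6544, 0.1052, 0.1796]
eef_rot: [-0.462, -0.534, 0.535, 0.464]
contact_force: [0.3, 0.5, -0.6]
gripper_width: -0.0002
```

Emit:
drive_tool:
  series:
    - [0,0,0.6,0,0,0]
    - [0,0,0.6,0,0,0]
    - [0,0,0.6,0,0,0]
    - [0,0,0.6,0,0,0]
    - [0,0,0.5,0,0,0]

```text
time: 37.28
eef_pos: [0.5836, 0.0948, 0.1826]
eef_rot: [0.463, 0.535, -0.534, -0.462]
contact_force: [0.7, 0.3, 0.2]
gripper_width: -0.0
```

Run:
```python
from h import *
show()
s=cam("scene"); crop(s,"i2.png",240,120,120,120,6)
```

```text
t 37.27 w [0.5836 0.0948 0.1826] c [-0.0052  0.0349  0.1826] width -0.0000 F [0.6546 0.3076 0.1809] j [ 0.0652  0.1992  1.3788  0.0001  1.5614 -1.6494]
```

View pics/i2.png

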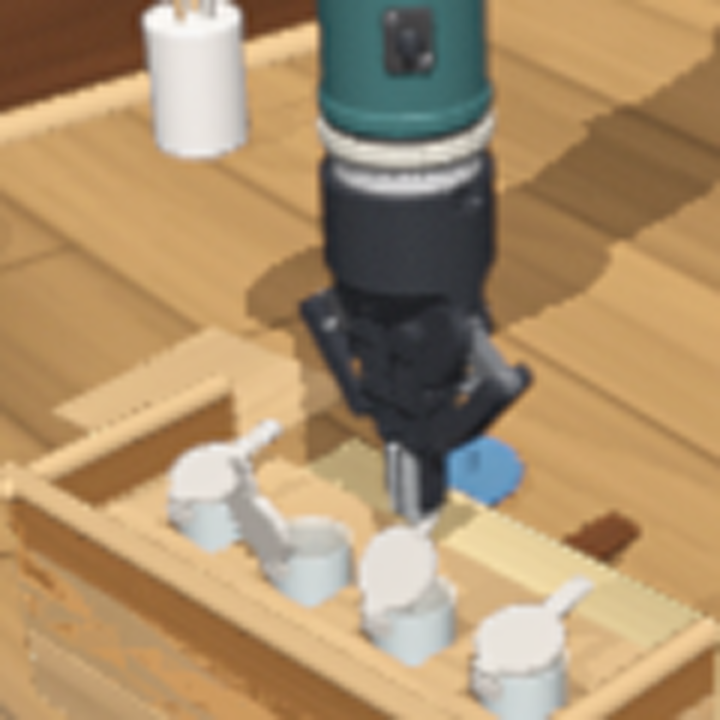

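Emit:
drive_tool:
  series:
    - [0,0.4,0,0,0,0]
    - [0,0.4,0,0,0,0]
    - [0,0.3,0,0,0,0]
    - [0,0.2,0,0,0,0]
    - [0,0.1,0,0,0,0]

```text
time: 37.95
eef_pos: [0.5836, 0.0949, 0.1458]
eef_rot: [-0.463, -0.534, 0.535, 0.463]
contact_force: [-0.9, 0.0, 1.1]
gripper_width: 0.0
```

Emit:
drive_tool:
  series:
    - [0,0.08,0,0,0,0]
    - [0,0.05,0,0,0,0]
    - [0,0,0,0,0,0]

```text
time: 38.33
eef_pos: [0.5838, 0.0949, 0.145]
eef_rot: [0.463, 0.535, -0.534, -0.463]
contact_force: [-4.0, -0.7, 5.3]
gripper_width: -0.0001
```

Emit:
drive_tool:
  series:
    - [0,0.08,0,0,0,0]
    - [0,0.08,0,0,0,0]
    - [0,0,0,0,0,0]

```text
time: 38.7
eef_pos: [0.5838, 0.0949, 0.1447]
eef_rot: [0.464, 0.535, -0.534, -0.462]
contact_force: [-8.7, -1.7, 17.7]
gripper_width: 0.0004
```

Emit:
drive_tool:
  series:
    - [0,-0.8,0,0,0,0]
    - [0,-0.8,0,0,0,0]
    - [1,0,0,0,0,0]
    - [1,0,-0.1,0,0,0]
    - [0.8,0,-0.1,0,0,0]

```text
time: 39.33
eef_pos: [0.5788, 0.1658, 0.1795]
eef_rot: [0.463, 0.535, -0.534, -0.463]
contact_force: [-0.2, 0.3, -0.1]
gripper_width: -0.0001
```

Emit:
drive_tool:
  series:
    - [0,0.5,0,0,0,0]
    - [0,0.5,0,0,0,0]
    - [0,0.2,0,0,0,0]
    - [0,0,0,0,0,0]

```text
time: 39.83
eef_pos: [0.5783, 0.1641, 0.1482]
eef_rot: [-0.463, -0.534, 0.535, 0.463]
contact_force: [0.4, -0.6, 0.3]
gripper_width: 0.0001
```

Run:
```python
from h import *
goto(c2w((0,.105,.145)),sgn=-1)
s=cam("scene"); crop(s,"i3.png",240,120,120,120,6)
```

```text
t 39.83 w [0.5783 0.1641 0.1482] c [-0.0005  0.1041  0.1482] width 0.0001 F [ 0.4209 -0.5711  0.3096] j [ 0.1823  0.2413  1.3978 -0.0002  1.5043 -1.5314]
shift units(cur axes) [ 0.0344  0.1273 -0.0218] (target axes) [ 0.0343  0.1273 -0.0216] turn units [-0.0155 -0.0096 -0.0021]
```

View pics/i3.png

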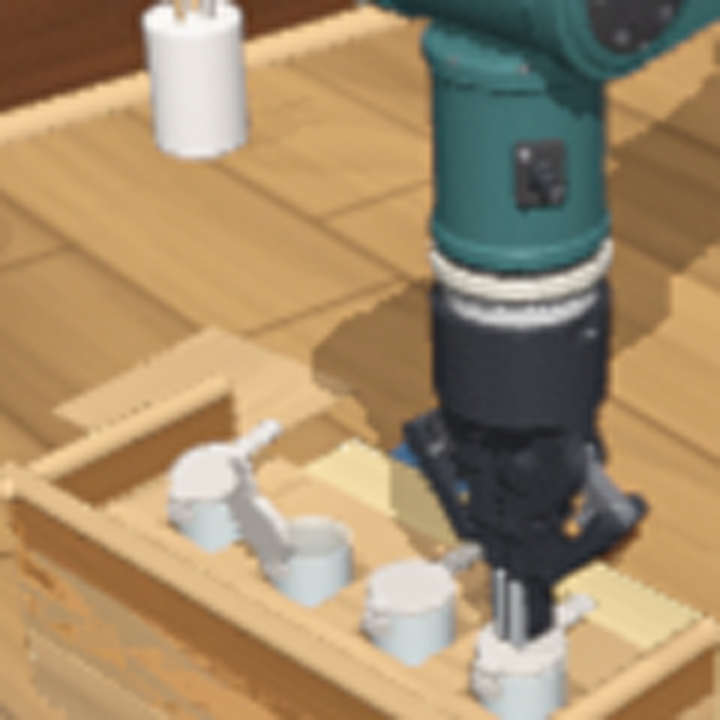

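Emit:
drive_tool:
  series:
    - [0,0.1,0,0,0,0]
    - [0,0.08,0,0,0,0]
    - [0,0.08,0,0,0,0]
    - [0,0,0,0,0,0]

```text
time: 40.38
eef_pos: [0.5789, 0.1647, 0.145]
eef_rot: [0.463, 0.535, -0.534, -0.462]
contact_force: [-2.6, -1.5, 6.7]
gripper_width: 0.0003
```

Emit:
drive_tool:
  series:
    - [0,0.1,0,0,0,0]
    - [0,0.05,0,0,0,0]
    - [0,0,0,0,0,0]

```text
time: 40.75
eef_pos: [0.5789, 0.1647, 0.1448]
eef_rot: [0.464, 0.535, -0.534, -0.462]
contact_force: [-8.3, -2.3, 17.5]
gripper_width: -0.0002
```

Emit:
drive_tool:
  series:
    - [0,-1,0,0,0,0]
    - [0,-1,0,0,0,0]
    - [0,-1,0,0,0,0]
    - [-0.8,-0.4,-0.5,0,0,0]
    - [-1,0,-0.6,0,0,0]

```text
time: 41.38
eef_pos: [0.6132, 0.1245, 0.2262]
eef_rot: [0.463, 0.536, -0.534, -0.462]
contact_force: [-0.1, -0.5, -0.5]
gripper_width: 0.0001
```

Emit:
drive_tool:
  series:
    - [-1,0,-0.6,0,0,0]
    - [-1,0,-0.5,0,0,0]
    - [-1,0,-0.5,0,0,0]
    - [-0.8,0,0,0,0,0]
    - [0,0,0,0,0,0]

```text
time: 42.0
eef_pos: [0.6654, 0.0344, 0.2238]
eef_rot: [-0.463, -0.534, 0.534, 0.464]
contact_force: [-0.8, -0.0, -0.4]
gripper_width: -0.0004
```

Run:
```python
from h import *
goto(c2w((.067,-.035,.179)),sgn=-1)
s=cam("scene"); crop(s,"i4.png",240,120,120,120,6)
```

```text
t 42.00 w [0.6654 0.0344 0.2238] c [ 0.0671 -0.0367  0.2238] width -0.0004 F [-0.7564 -0.0184 -0.362 ] j [-0.0334  0.3553  1.103   0.0001  1.684  -1.7457]
shift units(cur axes) [0.0672 1.791  0.0016] (target axes) [0.0676 1.791  0.0027] turn units [-0.0061 -0.0206  0.002 ]
```

View pics/i4.png

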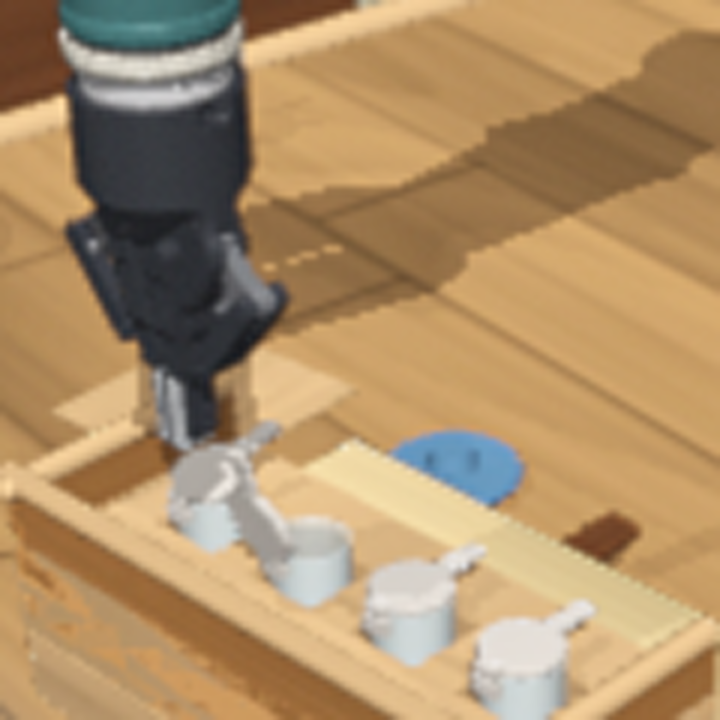

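Caps at +35 and +105 now lie shut. Same sweep for the cap at −35.

Emit:
drive_tool:
  series:
    - [0.06,0.7,0,0,0,0]
    - [0,0.7,0,0,0,0]
    - [0,0.4,0,0,0,0]
    - [0,0,0,0,0,0]

```text
time: 42.55
eef_pos: [0.6643, 0.0379, 0.1768]
eef_rot: [-0.462, -0.534, 0.536, 0.464]
contact_force: [0.7, -0.0, 0.3]
gripper_width: -0.0002
```

Emit:
drive_tool:
  series:
    - [0,0,0.6,0,0,0]
    - [0,0,0.6,0,0,0]
    - [0,0,0.6,0,0,0]
    - [0,0,0.6,0,0,0]
    - [0,0,0.5,0,0,0]

```text
time: 43.18
eef_pos: [0.5935, 0.0271, 0.18]
eef_rot: [0.463, 0.535, -0.534, -0.462]
contact_force: [-0.0, 0.2, -0.3]
gripper_width: -0.0001
```

Emit:
drive_tool:
  series:
    - [0,0.4,0,0,0,0]
    - [0,0.4,0,0,0,0]
    - [0,0.3,0,0,0,0]
    - [0,0.2,0,0,0,0]
    - [0,0.1,0,0,0,0]

```text
time: 43.8
eef_pos: [0.5934, 0.0271, 0.1449]
eef_rot: [-0.463, -0.534, 0.535, 0.463]
contact_force: [-5.0, 0.5, 11.0]
gripper_width: -0.0
```

Emit:
drive_tool:
  series:
    - [0,0.08,0,0,0,0]
    - [0,0.08,0,0,0,0]
    - [0,0,0,0,0,0]

```text
time: 44.18
eef_pos: [0.5933, 0.0271, 0.1447]
eef_rot: [0.463, 0.535, -0.534, -0.462]
contact_force: [-8.4, 0.0, 16.1]
gripper_width: 0.0004
```

Emit:
drive_tool:
  series:
    - [0,-0.8,0,0,0,0]
    - [0,-0.8,0,0,0,0]
    - [-1,0,0,0,0,0]
    - [-1,0,-0.1,0,0,0]
    - [-0.8,0,-0.1,0,0,0]

```text
time: 44.8
eef_pos: [0.6089, -0.0423, 0.1798]
eef_rot: [0.463, 0.535, -0.535, -0.463]
contact_force: [0.4, 0.3, 0.8]
gripper_width: 0.0003
```

Emit:
drive_tool:
  series:
    - [0,0.5,0,0,0,0]
    - [0,0.5,0,0,0,0]
    - [0,0.3,0,0,0,0]
    - [0,0.1,0,0,0,0]
    - [0,0,0,0,0,0]

```text
time: 45.42
eef_pos: [0.6085, -0.0408, 0.1451]
eef_rot: [0.463, 0.535, -0.535, -0.463]
contact_force: [-1.6, 0.9, 2.5]
gripper_width: -0.0002
```

Emit:
drive_tool:
  series:
    - [0,0.08,0,0,0,0]
    - [0,0.08,0,0,0,0]
    - [0,0,0,0,0,0]

```text
time: 45.8
eef_pos: [0.6085, -0.0408, 0.1449]
eef_rot: [0.463, 0.535, -0.534, -0.462]
contact_force: [-6.2, 2.4, 13.0]
gripper_width: -0.0001
```

Run:
```python
from h import *
goto(c2w((0,-.105,.145)),sgn=-1)
s=cam("scene"); crop(s,"i5.png",240,120,120,120,6)
```

```text
t 45.80 w [ 0.6085 -0.0408  0.1449] c [-0.     -0.103   0.1449] width -0.0001 F [-6.1511  2.4    12.9983] j [-0.1602  0.2596  1.3822  0.0006  1.4979 -1.8756]
shift units(cur axes) [-0.0806 -0.0054 -0.0019] (target axes) [-0.0806 -0.0054 -0.002 ] turn units [0.0171 0.004  0.0002]
```

View pics/i5.png

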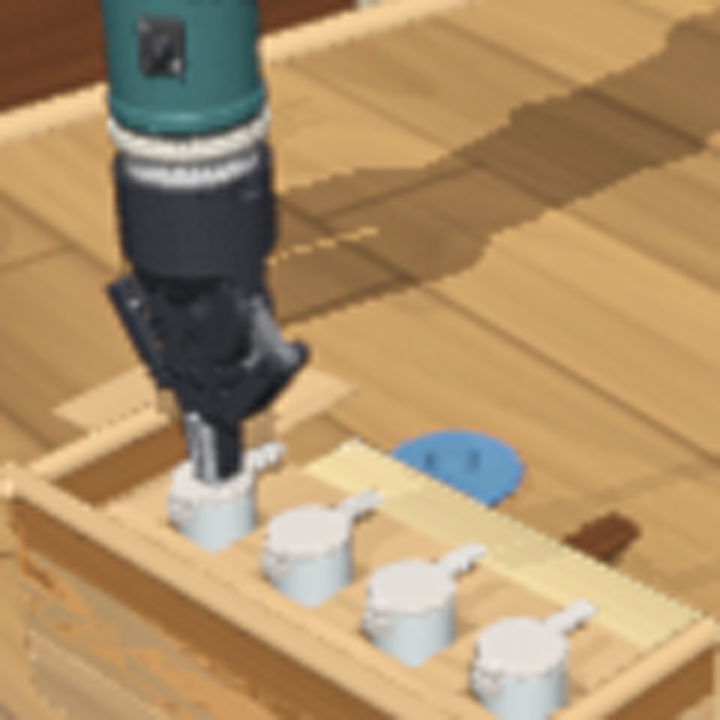

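Emit:
drive_tool:
  series:
    - [0,-1,0,0,0,0]
    - [0,-1,0.3,0,0,0]
    - [0.6,0,1,0,0,0]
    - [0.6,0,1,0,0,0]
    - [0.6,0,1,0,0,0]
  claw: 0.5

```text
time: 46.48
eef_pos: [0.5198, -0.0083, 0.1909]
eef_rot: [0.463, 0.535, -0.535, -0.463]
contact_force: [0.3, 0.5, 0.9]
gripper_width: 0.0426
```

Emit:
drive_tool:
  series:
    - [0.6,0,1,0,0,0]
    - [0.6,0,1,0,0,0]
    - [0.6,0,1,0,0,0]
    - [0.5,0,0.9,0,0,0]
    - [0,0,0,0,0,0]

```text
time: 47.1
eef_pos: [0.4149, 0.0348, 0.1911]
eef_rot: [0.463, 0.535, -0.535, -0.462]
contact_force: [0.7, 0.2, -0.1]
gripper_width: 0.0427
```

Run:
```python
from h import *
goto(c2w((-.179,-.001,.046)),sgn=-1)
t=cam("top"); crop(t,"j1.png",245,120,160,100,5)
s=cam("scene"); crop(s,"j2.png",240,150,120,100,6)
```

```text
t 47.10 w [0.4149 0.0348 0.1911] c [-0.1808 -0.0004  0.1911] width 0.0427 F [ 0.6724  0.1973 -0.101 ] j [-0.0529 -0.1987  1.7598  0.0002  1.5793 -1.7688]
shift units(cur axes) [-0.0242  5.805  -0.0655] (target axes) [-0.0245  5.8049 -0.0727] turn units [ 0.0104  0.0096 -0.0005]
```

View pics/j1.png

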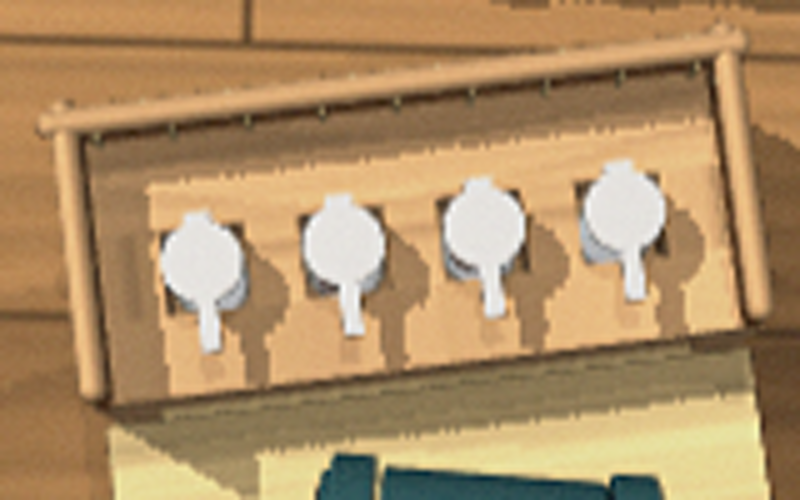

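View pics/j2.png

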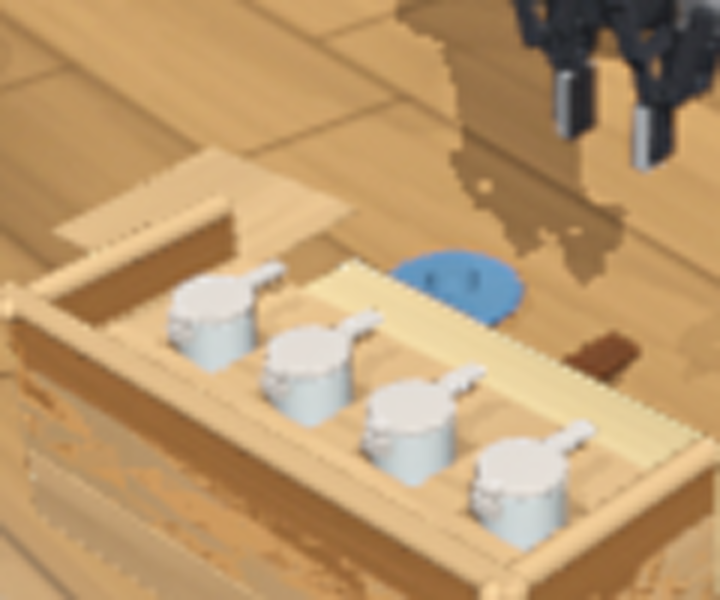

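Emit:
drive_tool:
  series:
    - [0,1,-0.07,0,0,0]
    - [0,1,0,0,0,0]
    - [0,1,0,0,0,0]
    - [0,1,0,0,0,0]
    - [0,0.8,0,0,0,0]

```text
time: 47.82
eef_pos: [0.4181, 0.0341, 0.0698]
eef_rot: [-0.463, -0.534, 0.535, 0.463]
contact_force: [-0.1, 0.2, 0.4]
gripper_width: 0.043
```

Emit:
drive_tool:
  series:
    - [0,0.8,0,0,0,0]
    - [0,0.2,0,0,0,0]
    - [0,0,0,0,0,0]

```text
time: 48.2
eef_pos: [0.4179, 0.0342, 0.046]
eef_rot: [-0.463, -0.535, 0.535, 0.463]
contact_force: [0.1, -0.1, -0.1]
gripper_width: 0.0425
```

Emit:
drive_tool:
  series:
    - [0,0,0,0,0,0]
    - [0,0,0,0,0,0]
    - [0,0,0,0,0,0]
    - [0,0,0,0,0,0]
  claw: 1
  squeeze: 30

```text
time: 48.7
eef_pos: [0.4184, 0.0343, 0.0469]
eef_rot: [0.464, 0.535, -0.534, -0.462]
contact_force: [1.8, -0.8, 1.7]
gripper_width: 0.0238
```

Run:
```python
from h import *
show()
import math
s=st();p=w2c(s['eef_pos']); R=math.hypot(p[0]+.068,p[2]-.048); th0=math.atan2(-(p[0]+.068),p[2]-.048); print(R,th0)
prev=None
for k in range(0,13):
    th=th0*(1-k/12)
    x=-R*math.sin(th); z=R*math.cos(th)
    if prev: print(k,'y %.2f z %.2f'%(-(z-prev[1])/.025,-(x-prev[0])/.025))
    prev=(x,z)
```

```text
t 48.70 w [0.4184 0.0343 0.0469] c [-0.1774 -0.0014  0.0469] width 0.0238 F [ 1.8273 -0.7758  1.6506] j [-0.0534 -0.0676  1.9474 -0.0002  1.2591 -1.7679]
0.10939656753027541 1.5811229338923487
1 y -0.58 z -0.03
2 y -0.57 z -0.11
3 y -0.55 z -0.18
4 y -0.52 z -0.25
5 y -0.48 z -0.32
6 y -0.44 z -0.38
7 y -0.38 z -0.43
8 y -0.32 z -0.48
9 y -0.26 z -0.52
10 y -0.19 z -0.55
11 y -0.11 z -0.56
12 y -0.04 z -0.57
```

Emit:
drive_tool:
  series:
    - [0,-0.58,-0.03,0,0,0]
    - [0,-0.57,-0.11,0,0,0]
    - [0,-0.55,-0.18,0,0,0]
    - [0,-0.52,-0.25,0,0,0]
    - [0,-0.48,-0.32,0,0,0]

```text
time: 49.32
eef_pos: [0.4381, 0.0372, 0.1129]
eef_rot: [-0.462, -0.533, 0.536, 0.464]
contact_force: [0.7, -4.4, -7.8]
gripper_width: 0.0235
```

Emit:
drive_tool:
  series:
    - [0,-0.44,-0.38,0,0,0]
    - [0,-0.38,-0.43,0,0,0]
    - [0,-0.32,-0.48,0,0,0]
    - [0,-0.26,-0.52,0,0,0]
    - [0,-0.19,-0.55,0,0,0]

```text
time: 49.95
eef_pos: [0.4969, 0.0458, 0.1537]
eef_rot: [-0.462, -0.533, 0.536, 0.464]
contact_force: [-4.6, -4.0, -4.9]
gripper_width: 0.0238
```

Run:
```python
from h import *
show()
s=cam("scene"); crop(s,"k1.png",240,130,120,120,6)
```

```text
t 49.95 w [0.4969 0.0458 0.1537] c [-0.0981 -0.0012  0.1537] width 0.0238 F [-4.6389 -3.9694 -4.8967] j [-0.0211  0.017   1.6373 -0.001   1.4922 -1.7355]
```

View pics/k1.png

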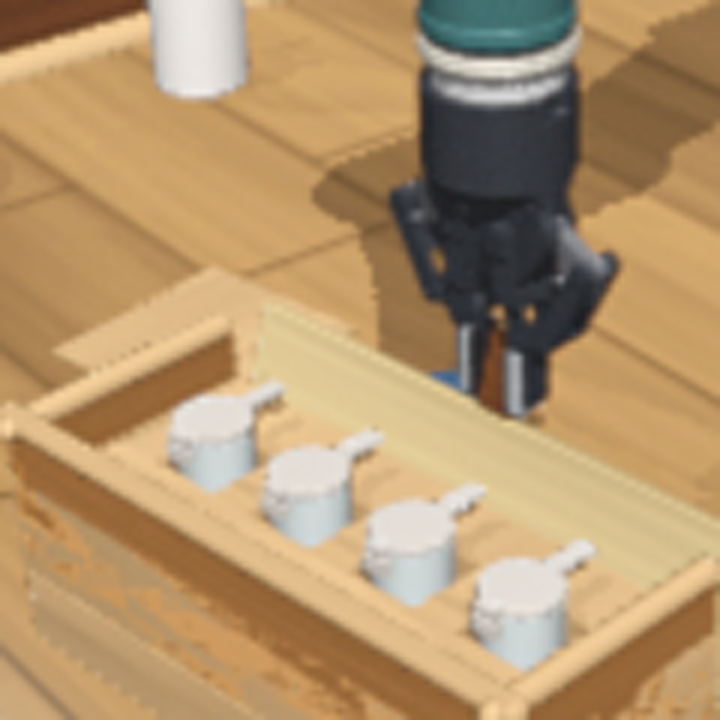

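Emit:
drive_tool:
  series:
    - [0,-0.11,-0.56,0,0,0]
    - [0,-0.04,-0.57,0,0,0]
    - [0,0,-0.1,0,0,0]
    - [0,0,0,0,0,0]

```text
time: 50.5
eef_pos: [0.5283, 0.0504, 0.158]
eef_rot: [-0.463, -0.534, 0.535, 0.463]
contact_force: [-2.6, -2.7, -0.8]
gripper_width: 0.0233
```

Emit:
drive_tool:
  series:
    - [0,0,-0.1,0,0,0]
    - [0,0,-0.05,0,0,0]
    - [0,0,0,0,0,0]

```text
time: 50.88
eef_pos: [0.5314, 0.0508, 0.1579]
eef_rot: [-0.463, -0.534, 0.535, 0.463]
contact_force: [-4.6, -3.9, 0.9]
gripper_width: 0.0235
```

Emit:
drive_tool:
  series:
    - [0,0,-0.1,0,0,0]
    - [0,0,-0.1,0,0,0]
    - [0,0,0,0,0,0]

```text
time: 51.25
eef_pos: [0.5339, 0.0512, 0.1578]
eef_rot: [-0.461, -0.532, 0.537, 0.465]
contact_force: [-12.7, -5.6, 4.9]
gripper_width: 0.0235
```

Emit:
drive_tool:
  series:
    - [0,0,-0.1,0,0,0]
    - [0,0,-0.05,0,0,0]
    - [0,0,0,0,0,0]

```text
time: 51.62
eef_pos: [0.534, 0.0512, 0.1577]
eef_rot: [-0.459, -0.53, 0.539, 0.467]
contact_force: [-25.0, -6.8, 10.1]
gripper_width: 0.0229
```

Emit:
drive_tool:
  series:
    - [0,0,0.1,0,0,0]
    - [0,0,0.06,0,0,0]
    - [0,0,0,0,0,0]

```text
time: 52.0
eef_pos: [0.5338, 0.0512, 0.1578]
eef_rot: [-0.461, -0.533, 0.536, 0.464]
contact_force: [-11.0, -5.5, 3.5]
gripper_width: 0.0235
```

Emit:
drive_tool:
  series:
    - [0,0,0,0,0,0]
    - [0,0,0,0,0,0]
    - [0,0,0,0,0,0]
  claw: 0.5

```text
time: 52.38
eef_pos: [0.5375, 0.0522, 0.1579]
eef_rot: [0.463, 0.536, -0.534, -0.462]
contact_force: [0.0, -0.4, -0.7]
gripper_width: 0.0425
```

Emit:
drive_tool:
  series:
    - [0,-0.7,0,0,0,0]
    - [0,-1,0,0,0,0]
    - [0,-1,0,0,0,0]
    - [0,-1,0,0,0,0]
    - [0,-0.5,0,0,0,0]

```text
time: 53.0
eef_pos: [0.5376, 0.0518, 0.2652]
eef_rot: [0.464, 0.536, -0.534, -0.462]
contact_force: [1.1, -0.6, 0.5]
gripper_width: 0.0427
```

Run:
```python
from h import *
show()
s=cam("scene"); crop(s,"l1.png",230,170,150,115,5)
```

```text
t 53.00 w [0.5376 0.0518 0.2652] c [-0.057  -0.0011  0.2652] width 0.0427 F [ 1.0574 -0.6222  0.4612] j [-0.0091  0.0594  1.371   0.0003  1.7065 -1.7238]
```

View pics/l1.png

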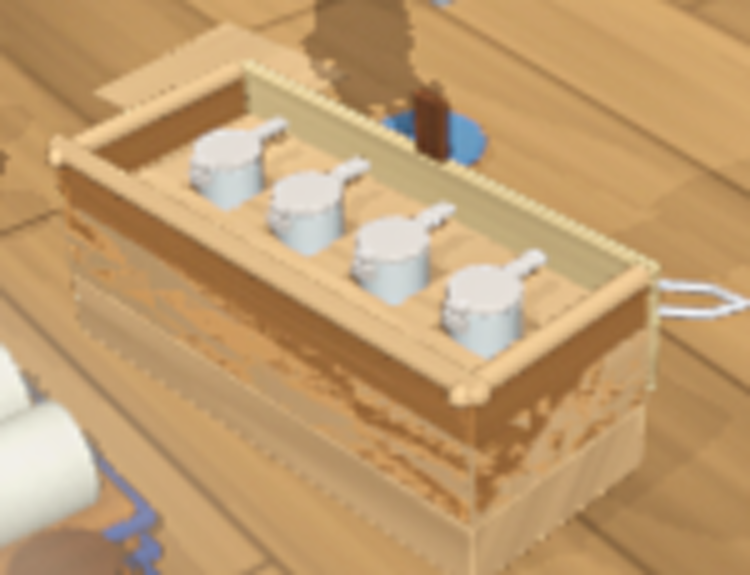

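Emit:
drive_tool:
  series:
    - [0.5,-0.5,1,0,0,0]
    - [0.5,0,1,0,0,0]
    - [0.5,0,1,0,0,0]
    - [0.5,0,1,0,0,0]
    - [0.5,0,1,0,0,0]

```text
time: 53.68
eef_pos: [0.4029, 0.0959, 0.274]
eef_rot: [-0.462, -0.534, 0.535, 0.463]
contact_force: [-0.1, 0.1, -0.6]
gripper_width: 0.0424
```

Emit:
drive_tool:
  series:
    - [0.5,0,0.5,0,0,0]
    - [0.5,0,0.5,0,0,0]
    - [0,0,0,0,0,0]
    - [0,0,0,0,0,0]

```text
time: 54.18
eef_pos: [0.3761, 0.1168, 0.2745]
eef_rot: [-0.463, -0.535, 0.535, 0.463]
contact_force: [-0.1, 0.2, -0.2]
gripper_width: 0.0422
```

Run:
```python
from h import *
show()
t=cam("top"); cv2.imwrite("pics/m1.png",t["color"][:,:,::-1]); crop(t,"m2.png",245,120,160,100,5)
s=cam("scene")
a=cv2.imread("pics/scene0.png")[170:285,230:380]; b=s["color"][170:285,230:380,::-1]
cv2.imwrite("pics/m3.png",cv2.resize(np.vstack([a,b]),None,fx=2.5,fy=2.5,interpolation=cv2.INTER_CUBIC))
def xc(A,B,x,y,w,h): 
    r=cv2.phaseCorrelate(np.float32(cv2.cvtColor(np.ascontiguousarray(A[y:y+h,x:x+w]),6)),np.float32(cv2.cvtColor(np.ascontiguousarray(B[y:y+h,x:x+w]),6))); return r
A=cv2.imread("pics/top0.png"); B=t["color"][:,:,::-1]
for n,r in dict(tab=(322,182,20,20),flapL=(258,192,60,18),incense=(375,228,42,38),scraper=(286,226,45,42),soap=(200,245,50,55),basin=(112,155,92,88),jars=(430,112,80,50)).items(): print(n,xc(A,B,*r))
```

```text
t 54.17 w [0.3761 0.1168 0.2745] c [-0.2074  0.0864  0.2745] width 0.0422 F [-0.1415  0.159  -0.2483] j [ 0.1571 -0.2708  1.6525 -0.0003  1.7597 -1.5577]
tab ((-0.4283765164799078, -0.21287374867565312), 1.0002928793430328)
flapL ((-0.2187971819856358, 0.0296551423137128), 0.6446347271954572)
incense ((0.501754259990026, -0.056511368996066125), 1.0011274769571092)
scraper ((0.04786358838431326, 0.44707860596656346), 0.3462240030736099)
soap ((0.0882229437614761, 0.10696669874131715), 0.957120882987976)
basin ((-0.014101797909390257, -0.0036392838799343963), 0.9766447355349859)
jars ((-0.03657763959066074, -0.016203195238048806), 0.9830926198959351)
```

View pics/m1.png

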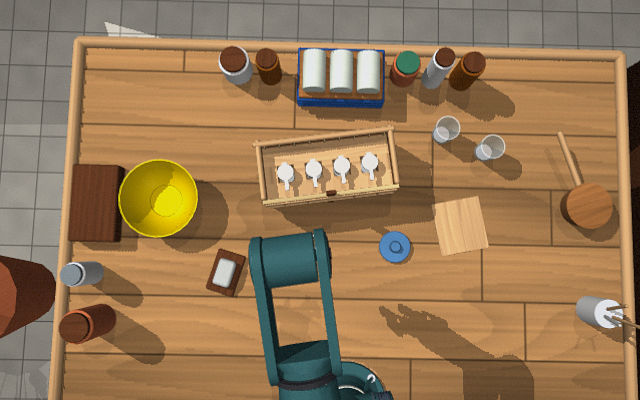

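View pics/m2.png

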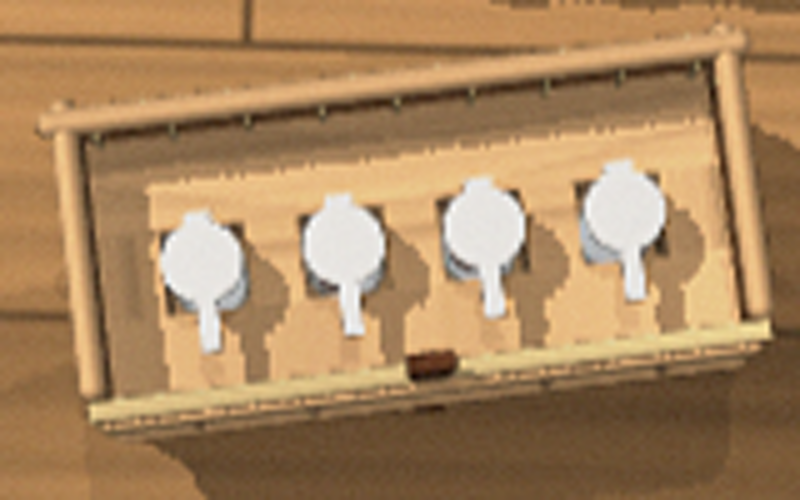

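View pics/m3.png

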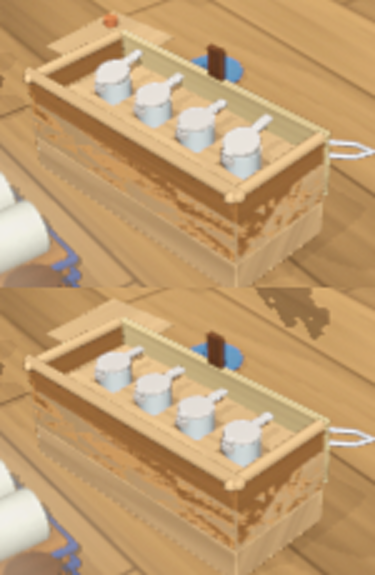

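```bash
python3 -c "
from station import arm
print(arm.close_job())"
```

```text
the job is handed in; nothing more can be done
None
```

The job is handed in at about 54 s of the 210 s allowed. I pulled the flap down to its stop and opened the caps of the two middle tubes by their thumb tabs. One tablet went into each tube; only two tablets were on the mat. I then pressed all four caps shut and pushed the flap up to its stop.

- **Tablets:** the top picture showed one lying in each middle tube before I closed the caps, and the mat empty.
- **Caps:** each press stopped with the fingertips at cap-top height, about 126 mm, at 13–18 N. The thumb tabs line up in the picture with where a shut cap's tab should be.
- **Flap:** it stopped moving while the push rose to 25 N, and in both pictures it looks as it did shut at the start.
- **Force when pulling the flap down:** the reading peaked at about 43 N for a moment as the fingers pressed it onto its stop. That was the fingers, not the gripper's body, and well under the 120 N wrist limit.
- **Bystanders:** the basin, jars and soap dish are unmoved in the before/after comparison. The incense holder gave a half-pixel shift (about 1 mm) there, but looks in the same place in the picture. The scraper's comparison could not be used because the arm hid it from the top camera; in the scene picture it is in its old place.

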